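# Seat a notched tongue blade in its sterilising holder

## Robot

A 6-joint arm with a two-finger parallel gripper is mounted at the origin on the work surface. World frame = base frame: x ahead of the robot, y to its left, z up, the work surface at z = 0. Lengths are in m, angles in degrees, forces in N, time in s.
With the tool pointing down it reaches from about 0.4 to 0.925 m from the base axis. Payload 3.4 kg.
Tool frame: the origin (TCP) lies midway between the tips of the shut fingers; the grasp point (between the pads) lies manip.grip_depth behind it (manip.grip_depth is the distance from the TCP to the grasp point, in m); y points along the fingers, x is the direction in which the jaws open and shut, and the axes are right-handed (so a half turn about y gives the same grasp; the last joint's range is limited). The gripper opens to 85 mm and grips with 20 to 120 N. Pads are 22 mm wide; open, the fingers measure 114 mm over their backs; the gripper's body (76 mm by 85 mm) begins 54 mm behind the grasp point. The pads swing forward as they close: fully open they stand 13 mm farther back than shut.
Start: joints at [68.898, 17.578, 86.31, -0, 76.112, -4.211], TCP at [0.167, 0.55, 0.204] pointing down, gripper open.
Joint ranges: [-179.03, 179.03], [-60, 130.46], [8.19, 133.38], [-81.62, 261.62], [5.75, 156.47], [-153.77, 153.77]. Speed limits (degrees/s): [147.25, 147.25, 180, 180, 180, 180].

## Interface

Orientations are given as [roll, pitch, yaw] about the fixed x, y, z axes, in that order (R = Rz(yaw) Ry(pitch) Rx(roll)).
In Python, from rig import manip gives the robot as it stands.
- The arm moves only by the tool servo_tool, never from a script. Its arguments are lists of equal length, an entry for each row: "xyz": the shift along the tool's x, y, z in mm, a list of three; "twist": the turn about the tool's y in rad. A call has 1 to 10 rows; each row is the pose to reach, as a shift and turn from the pose commanded when the call began, along the tool's axes at that moment; what a row does not reach only later rows make up. A row lasts 1/8 s, in which the tool goes at most 62.5 mm and 10.7 degrees, less where a joint would pass 70% of its speed; a pose out of reach is approached as far as the arm can. A call with a gripper value outside its range is refused whole. "fingers" is the finger opening in mm, from 0 to 85.4, set as the call begins (left out, the last holds). The fingers move at their own pace and stop on an object; the grip force is fixed at half the most. Time passes only in rows, so rows that repeat a pose let the fingers close. It gives the time, the measured TCP pose, the force and the opening at its end, in the units of the state.
- manip.read_state(): the state, without advancing time (a new reading comes with each control period).
- manip.camera(name): name is "scene" or "top"; returns a dict with "frame" (480x640x3 uint8, red, green, blue), "fx", "fy", "cx", "cy" (pixels), "k1" (the pictures are not rectified: a ray, as slopes to the right and down, at radius r is drawn at 1 + k1 r^2 times it, then the intrinsics apply), "T" (4x4, takes a point from camera to world coordinates). Camera axes: x right, y down, z forward; pixel columns grow to the right and rows downward; lengths in m; the calibration is good to about 2 mm. A picture is of the moment at which its call begins. There is no depth.
- manip.hand_in(): hands the job in, once; it reports no verdict.
Trained networks look in a picture, given as the dict that the camera call returned (one of the last four; its "shot" number tells which), for a name from the list of things; names that differ only in an ending like _2 or _b are one class to them, and where a whole thing is asked for, a point or a joint stands for the part that bears it (a point fixed in the world has none). Each returns a list of dicts, best first, with "p" (0 to 1); they miss things now and then, are a little off and sometimes report something else, mostly with a low value. They report only what shows in the picture. A call takes as long as a camera call. They do not tell look-alikes from the thing itself.
- manip.boxes_of(picture, thing): "centre" ([x, y, z] in m, in world coordinates, good to about 4 mm: the middle of the surface that is visible of it).
- manip.outline_of(picture, thing): "pixels" (480x640 bool, what is visible of it).
The state is a dict: "time_s": time; "qpos": joint angles; "joint_velocities": joint speeds; "effort": joint torques, N m; "eef_pos": TCP position; "orientation": TCP orientation; "ft_force": force on the tool from outside, world axes, zero at the start; "wrist_torque": the same for the moment, N m; "width": opening from 0.0 (shut) to 1.0 (fully open).
Only numpy, scipy, OpenCV 4.12 (cv2) and the standard library are available. Lean on these libraries where they do the work, as an engineer would, in place of code of your own. Each camera call takes 0.05 s, during which the arm holds its last target.

## Task

Pick up the steel tongue blade that has a notch in its end and lay it flat in the bed of the aluminium sterilising holder, shank up, with the notch around the single locating pin. Push it along the bed until the notch is fully home against the pin and lean on it for a moment with a firm but gentle push, about 10 N and never as much as 30 N on the holder. Then slide the cross bolt all the way across over the blade to lock it, let go, and leave the plain blade and everything else where they are.

Things in the scene. Friction and masses are not known exactly. Their poses are not given: they have to be found in the camera images.
- blade: The notched tongue blade, lying flat: steel plate 130 mm long (x), 26 mm wide (y), 5 mm thick, 0.14 to 0.24 kg, with an upright shank as handle. Origin: centre of the plate's underside; z up. Its +x end has a U-notch open to +x, 9 mm wide, 14 mm deep, its mouth flared to about 14 mm.
- notch (a point): Point of the notched blade 54 mm to +x of its origin, at the underside: 3 mm out from the notch's flat bottom, so that the pin's axis passes through it when the notch is home.
- shank_top (a point): Centre of the top of the notched blade's shank, an upright flat steel post, 30 mm long (blade's x), 12 mm thick (y), centred 12 mm to +x of the blade's origin, from the plate's top (5 mm) to 39 mm above the underside. Grasp it across its 12 mm.
- holder: Sterilising holder, fixed aluminium block 190 mm (x) by 74 mm (y), 16 mm high. Origin: centre of its underside; z up. Two rails 4 mm high, x = -33 to +85 mm, leave a channel 31 mm wide along x, centred on y = 0, open at the -x end. Blade home: its x axis along the holder's, same way, underside on the floor, notch around the pin.
- bed (a point): Centre of the bed floor, the holder's flat top, 16 mm above its origin. The round locating pin, 6 mm thick, stands 12 mm up from the floor on the centre line; it is set afresh each time, firm, anywhere 60 to 70 mm to +x of this point. Its place is not measured: feel for it (or see it). With the blade home, the blade's origin is 54 mm to -x of the pin's axis.
- bolt (a joint): Travel of the cross bolt in m: 0 open, 0.042 fully across (stop); starts at 0 to 0.008, slides to the holder's -y, about 2 N friction, stays put. Flat bar 14 (x) by 60 (y) by 6 mm at the holder's x = -36 mm, underside 23 mm above the holder's (2 mm over a flat blade); at 0 its end is at y = +26 mm, so it starts clear of the channel. A blade not down blocks it.
- bolt_knob (a point): Point on the axis of the bolt's round upright knob, 49 mm above the holder's underside, to push or pinch by. The knob rises from 29 mm to 59 mm; 12 mm thick below, 16 mm in the upper 8 mm. At bolt 0 it is at x = -36, y = +60 mm in the holder's frame and moves with the bolt. The bolt's guides are 30 mm high, y = +39 to +73 mm.
- plain_blade: The other tongue blade, same plate and shank but with plain square ends, no notch; to be left alone. Origin: centre of its underside.
Mind the look-alikes: they are no part of the job. Leave any black look-alike of the blade alone.

How it is judged (in metres and radians):
On the way, in this order (a step that is already met when the one before it is completed fails the run):
1. the blade lies flat in the bed with its notch pressed home on the pin: 3 N or more for 0.3 s (z of each of notch, blade in the frame of holder below 0.0175 m and z of blade in the frame of holder above 0.0135 m and angle between blade's own z axis and vertical below 0.04 rad and angle between the x axis of blade and the x axis of holder, either way round below 0.06 rad and horizontal distance between notch and pin below 0.002 m and contact force between blade and pin above 3 N), for 0.3 s.
2. the bolt is slid across over the blade (z of each of notch, blade in the frame of holder below 0.0175 m and z of blade in the frame of holder above 0.0135 m and angle between blade's own z axis and vertical below 0.04 rad and angle between the x axis of blade and the x axis of holder, either way round below 0.06 rad and horizontal distance between notch and pin below 0.002 m and value of joint bolt above 0.037 m), for 0.2 s.
At the end, for the whole second after the job is handed in: The blade rests flat in the bed (within 1.5 mm of the floor), in line with it, its notch home on the pin (within 2 mm), the bolt across by more than 37 of its 42 mm, and all is still (all of step 2 and linear speed of blade below 0.01 m/s); the robot touches nothing.
It fails at once if the blade is pushed against the holder (bed, pin, rails or bolt) with more than 30 N (contact force between blade and holder above 30 N).
It fails at once if the plain blade or another bystander is moved by more than 25 mm (distance of any of plain_blade, amber_bottle, clear_bottle, gallipot, ear_cone_a, ear_cone_b, forceps, swab_jar from where it was at the start of the episode above 0.025 m).
It also fails if it takes over 58 s, if anything falls off the work surface, if the arm or the gripper's body presses on something with over 40 N, if the wrist force passes 120 N, or if a joint passes its speed limit or range.

## Working session

There is one attempt and no reset: what is moved stays moved. The work goes in short steps, Python scripts to look and compute and a tool call to move; the robot and the scene stay as the last step left them, time stands still between calls to the robot, and variables do not carry over. Pictures are saved under pics/ and viewed, and the job is handed in when it is done.

Besides the shell and the picture viewer there is one more tool, called after "Call:" as name([rows], argument=value, ...), one row to a line, values as JSON. servo_tool: Moves the arm, as the interface text tells. Its arguments: {"type":"object","properties":{"xyz":{"type":"array","items":{"type":"array","items":{"type":"number"}}},"twist":{"type":"array","items":{"type":"number"}},"fingers":{"type":"number"}},"required":["xyz","twist"]}

```bash
mkdir -p pics; ls; python3 - <<'E'
from rig import manip
import cv2,pickle
s=manip.read_state(); print(s); print(manip.grip_depth)
for n in ("scene","top"):
    c=manip.camera(n); print(n,{k:c[k] for k in c if k!="frame"})
    cv2.imwrite(f"pics/{n}0.png",c["frame"][:,:,::-1]); pickle.dump(c,open(f"{n}0.pkl","wb"))
    for t in ["blade","shank_top","holder","bolt","bolt_knob","plain_blade"]:
        print(t,[(d["p"],d["centre"]) for d in manip.boxes_of(c,t)][:4])
E
```

```text
pics
{'time_s': 0.0, 'qpos': array([ 6.88994840e+01,  1.76214711e+01,  8.63812474e+01, -3.33121112e-04,
        7.61104352e+01, -4.21314776e+00]), 'joint_velocities': array([-0.00164437, -0.05091507,  0.02465238,  0.08793869, -0.12110889,
       -0.05202613]), 'effort': array([ 2.18363049e-03, -4.57545376e+01, -2.51916307e+01,  3.24531329e-04,
        1.30928514e-02,  1.42284179e-05]), 'eef_pos': array([0.16681535, 0.54951477, 0.20350636]), 'orientation': array([-89.99200927,   0.11287163,  73.11271989]), 'ft_force': array([-0.03434062, -0.12380359, -0.75622126]), 'wrist_torque': array([ 0.01794882,  0.04999823, -0.032308  ]), 'width': 0.9986211704714099}
0.0187
scene {'fx': 451.89084402527135, 'fy': 451.89084402527135, 'cx': 319.36899217049796, 'cy': 239.74472252672086, 'k1': 0.0013041353386519818, 'T': array([[-0.86901814,  0.40754784, -0.28055701,  0.78140121],
       [ 0.49454966,  0.69816303, -0.51767656,  0.59900943],
       [-0.01510343, -0.58861969, -0.80826898,  0.79746352],
       [ 0.        ,  0.        ,  0.        ,  1.        ]]), 'shot': 1}
blade [(0.95, [0.4923, 0.30
[... 323 characters left out ...]
7955, 'fy': 436.484494847955, 'cx': 325.4632165516156, 'cy': 244.34785475938975, 'k1': -0.05323584260464469, 'T': array([[-0.01058875, -0.99760799,  0.06830942,  0.47417733],
       [-0.99945877,  0.00843111, -0.03179765,  0.1486901 ],
       [ 0.03114566, -0.06860915, -0.99715733,  0.8804173 ],
       [ 0.        ,  0.        ,  0.        ,  1.        ]]), 'shot': 2}
blade [(0.78, [0.4902, 0.4417, 0.0066]), (0.73, [0.4843, 0.3072, 0.0076])]
shank_top [(0.9, [0.4836, 0.3072, 0.0047]), (0.59, [0.4914, 0.4375, 0.0041])]
holder [(0.95, [0.5269, -0.1004, 0.0152])]
bolt [(0.49, [0.4968, -0.0508, 0.0301])]
bolt_knob [(0.73, [0.4962, -0.0526, 0.0243])]
plain_blade [(0.93, [0.5287, 0.1445, 0.0041])]
```

View pics/scene0.png

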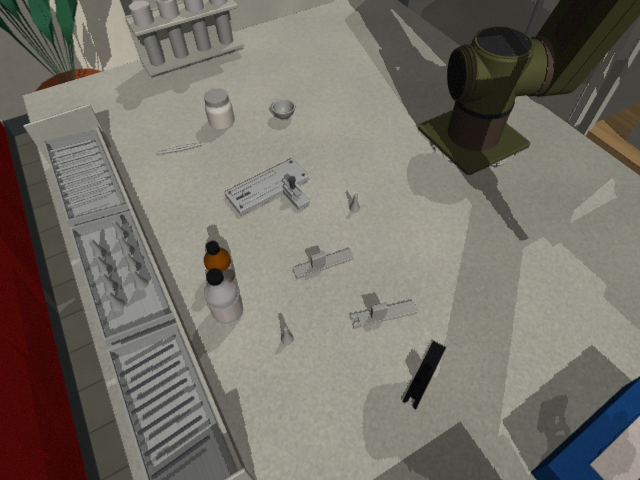

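View pics/top0.png

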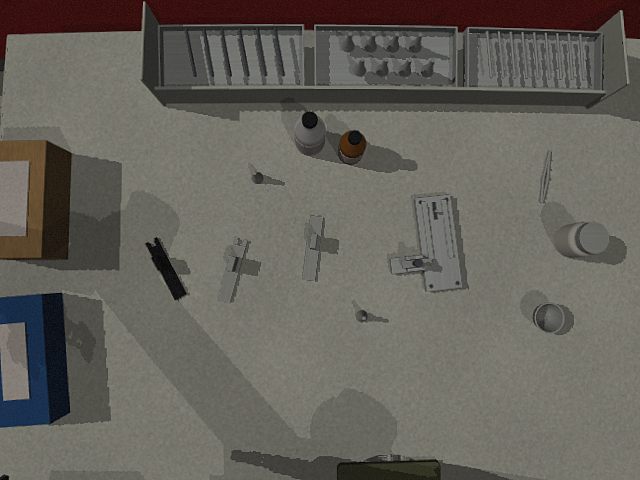

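The notched steel blade is at top-view (235,268), with its notch facing up toward world +x. The black look-alike is at (165,268), the plain blade at (315,248), and the holder at (438,243) with its pin end up. I'll zoom in on these.

```bash
cat > h.py <<'E'
import numpy as np, cv2, pickle
def proj(c,P):
    P=np.atleast_2d(P); T=c["T"]; q=(P-T[:3,3])@T[:3,:3]
    s=q[:,:2]/q[:,2:]; r2=(s**2).sum(1,keepdims=True); s=s*(1+c["k1"]*r2)
    return s*[c["fx"],c["fy"]]+[c["cx"],c["cy"]]
def unproj(c,uv,z):
    uv=np.atleast_2d(uv).astype(float); d=(uv-[c["cx"],c["cy"]])/[c["fx"],c["fy"]]; s=d.copy()
    for _ in range(10): s=d/(1+c["k1"]*(s**2).sum(1,keepdims=True))
    r=np.c_[s,np.ones(len(s))]@c["T"][:3,:3].T; o=c["T"][:3,3]
    return o+r*((z-o[2])/r[:,2])[:,None]
def crop(c,x0,y0,x1,y1,f,name,pts=[]):
    im=c["frame"][y0:y1,x0:x1,::-1]; im=cv2.resize(im,None,fx=f,fy=f,interpolation=cv2.INTER_CUBIC)
    im=np.clip(im.astype(float)*1.2,0,255).astype(np.uint8)
    for (u,v) in pts: cv2.circle(im,(int((u+.5-x0)*f),int((v+.5-y0)*f)),2,(0,0,255),-1)
    cv2.imwrite("pics/"+name,im)
def fr(o,yaw,P):
    P=np.atleast_2d(P).astype(float); c,s=np.cos(yaw),np.sin(yaw)
    return np.c_[o[0]+c*P[:,0]-s*P[:,1],o[1]+s*P[:,0]+c*P[:,1],P[:,2]+(o[2] if len(o)>2 else 0)]
E
python3 - <<'E'
from h import *
t=pickle.load(open("top0.pkl","rb")); s=pickle.load(open("scene0.pkl","rb"))
crop(t,380,185,480,300,5,"tc_h.png"); crop(t,205,225,275,310,7,"tc_b.png")
crop(s,215,150,325,220,7,"sc_h.png"); crop(s,340,285,430,335,8,"sc_b.png")
E
```

```text
(no output)
```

View pics/tc_h.png

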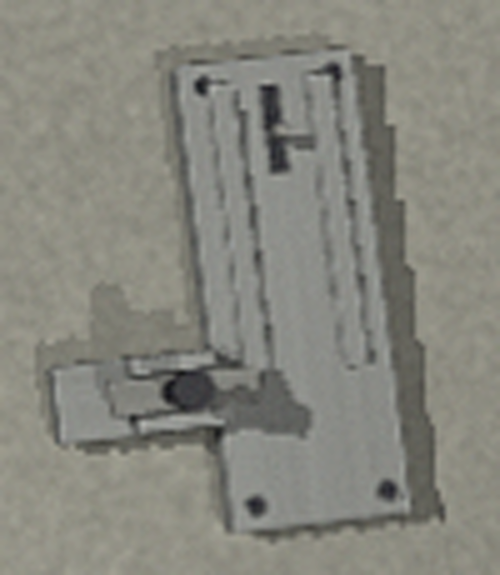

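View pics/tc_b.png

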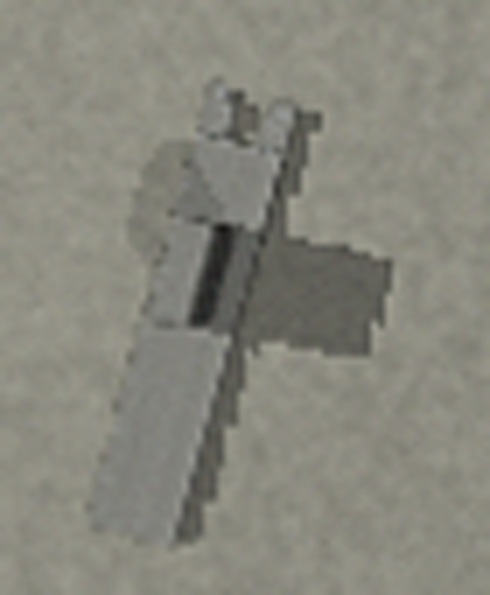

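View pics/sc_h.png

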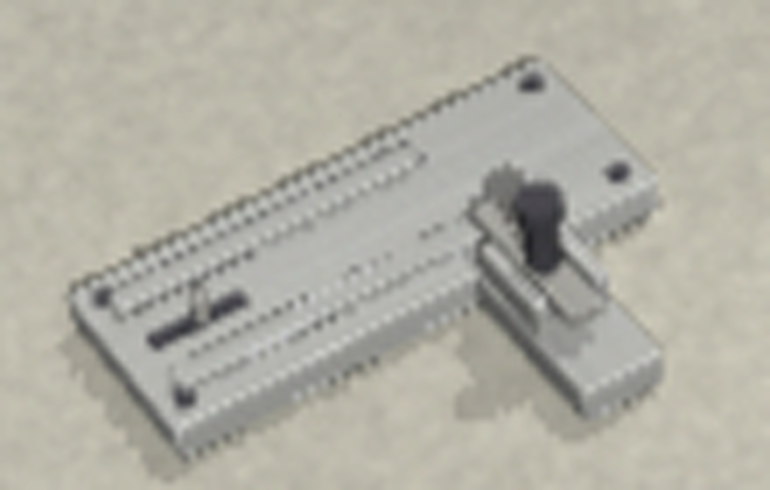

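View pics/sc_b.png

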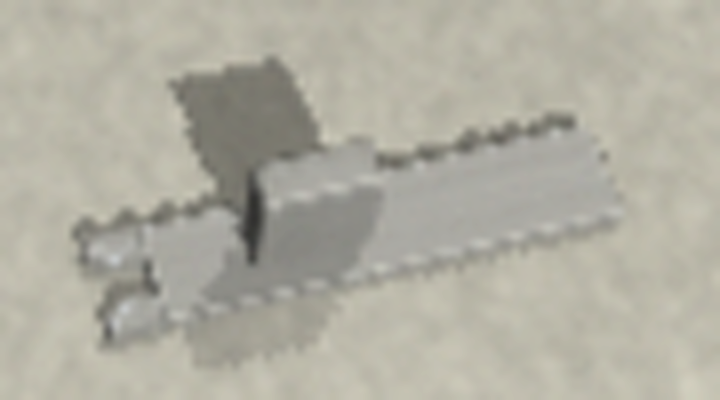

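```bash
cat > fit.py <<'E'
from h import *
from scipy.optimize import least_squares
t=pickle.load(open("top0.pkl","rb")); s=pickle.load(open("scene0.pkl","rb"))
def cp(l,f,x0,y0): return np.array([(p[0]/f-.5+x0,p[1]/f-.5+y0) for p in l])
def fit(obs,x0):
    def res(p): return np.concatenate([(proj(c,fr((p[0],p[1]),p[2],m))-uv).ravel() for c,m,uv in obs])
    r=least_squares(res,x0,loss="soft_l1"); 
    return r.x,r.fun.reshape(-1,2)
mm=1e-3
H=np.array([(95,37,16),(95,-37,16),(-95,-37,16),(-95,37,16)])*mm
ht=cp([(175,67),(352,50),(408,512),(230,530)],5,380,185)
hs=cp([(183,435),(72,290),(538,60),(655,188)],7,215,150)
B=np.array([(-65,13,5),(-65,-13,5),(27,6,39),(-3,6,39)])*mm
bt=cp([(88,515),(178,545),(165,222),(145,325)],7,205,225)
bs=cp([(615,215),(575,118),(262,200),(378,178)],8,340,285)
if __name__=="__main__":
  for nm,M,a,b,g in(("H",H,ht,hs,(.525,-.1,.12)),("B",B,bt,bs,(.487,.307,-.26))):
    for k,o in(("top",[(t,M,a)]),("scene",[(s,M,b)]),("both",[(t,M,a),(s,M,b)])):
        p,r=fit(o,g); print(nm,k,p[:2].round(4),np.degrees(p[2]).round(2)); print(r.round(1).tolist())
    pickle.dump(p,open(nm+".pkl","wb"))
    if nm=="H":
        rail=[(x,y,20) for x in(-33,85) for y in(15.5,-15.5)]; 
        Q=fr(p[:2],p[2],np.array(list(map(tuple,M*1e3))+rail+[(60,0,16),(70,0,16),(65,0,28),(-36,60,59),(-36,52,59)])*mm)
        crop(t,380,185,480,300,6,"o_th.png",proj(t,Q)); crop(s,215,150,325,220,7,"o_sh.png",proj(s,Q))
    else:
        Q=fr(p[:2],p[2],np.array([(x,y,5) for x in(-65,65) for y in(13,-13)]+[(51,0,5)]+[(x,y,39) for x in(-3,27) for y in(6,-6)])*mm)
        crop(t,205,225,275,310,7,"o_tb.png",proj(t,Q)); crop(s,340,285,430,335,8,"o_sb.png",proj(s,Q))
E
python3 fit.py; python3 - <<'E'
import cv2,numpy as np
def m(a,b,o):
    a,b=cv2.imread("pics/"+a),cv2.imread("pics/"+b)
    h=600; a=cv2.resize(a,None,fx=.7,fy=.7);b=cv2.resize(b,None,fx=.6,fy=.6)
    im=np.zeros((max(a.shape[0],b.shape[0]),a.shape[1]+b.shape[1],3),np.uint8); im[:a.shape[0],:a.shape[1]]=a; im[:b.shape[0],a.shape[1]:]=b
    cv2.imwrite("pics/"+o,im); print(im.shape)
m("o_th.png","o_sh.png","oh.png");m("o_tb.png","o_sb.png","ob.png")
E
```

```text
H top [ 0.536  -0.1049] 5.27
[[-0.2, -0.6], [0.1, -0.6], [0.3, 0.4], [-0.2, 0.8]]
H scene [ 0.5354 -0.1062] 6.06
[[-0.8, 0.1], [-0.7, 1.0], [0.6, -0.3], [1.1, -1.1]]
H both [ 0.5358 -0.1052] 5.45
[[-0.2, -0.5], [0.1, -0.6], [0.6, 0.5], [0.1, 0.9], [-1.1, 0.2], [-0.8, 1.0], [1.0, 0.2], [1.2, -0.5]]
B top [0.4852 0.309 ] -14.06
[[0.0, 1.8], [-0.1, 0.6], [0.6, -1.2], [-0.4, -0.7]]
B scene [0.4868 0.3044] -16.11
[[0.2, -0.4], [0.5, 0.2], [-0.8, 0.5], [0.0, -0.3]]
B both [0.4863 0.3062] -15.74
[[0.6, 0.9], [0.3, 0.0], [2.5, -1.8], [1.0, -1.4], [0.9, -0.1], [1.1, 0.5], [-0.0, 1.2], [0.8, 0.3]]
(483, 882, 3)
(416, 775, 3)
```

View pics/oh.png

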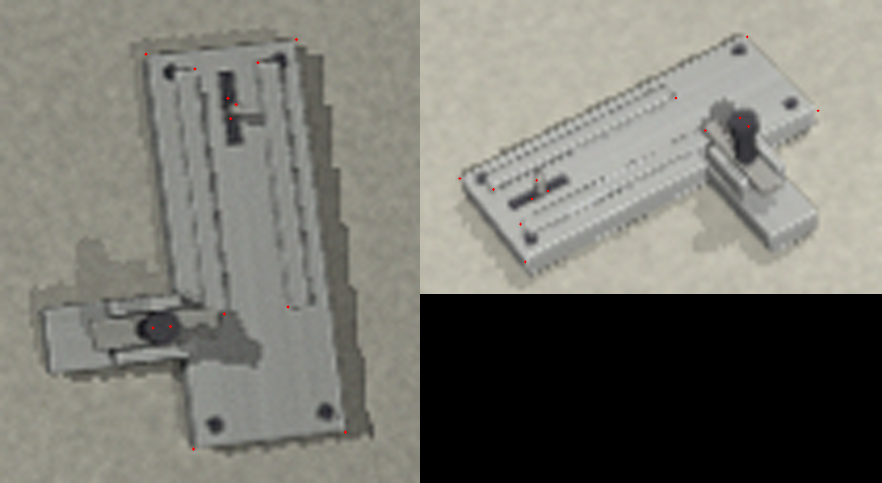

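View pics/ob.png

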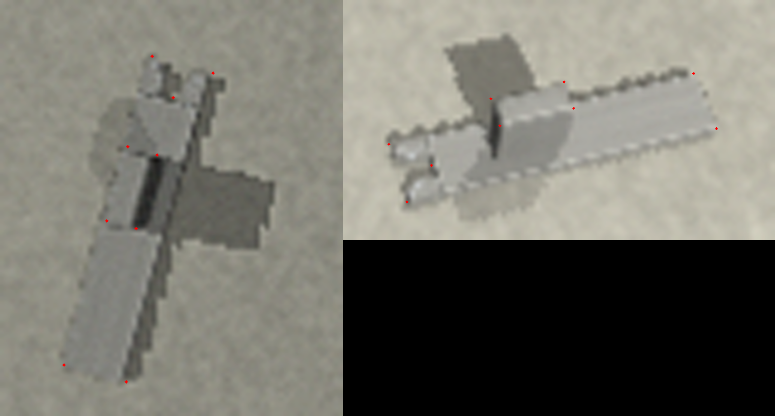

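```bash
cat > mv.py <<'E'
import sys,numpy as np
from rig import manip
from scipy.spatial.transform import Rotation as R
def delta(p,yaw):
    s=manip.read_state(); r=R.from_euler("xyz",s["orientation"],degrees=True)
    d=r.inv().apply(np.array(p)-s["eef_pos"])*1e3
    cur=s["orientation"][2]; dy=(yaw-cur+90)%180-90
    print("pos",s["eef_pos"].round(4),"ori",s["orientation"].round(2),"F",s["ft_force"].round(1),"t",s["time_s"])
    print("xyz mm",d.round(1),"twist",(-np.radians(dy)).round(4),"dyaw",round(dy,2))
if __name__=="__main__":
    a=list(map(float,sys.argv[1:])); delta(a[:3],a[3])
E
python3 mv.py 0.498 0.304 0.10 74.5; python3 mv.py 0.498 0.304 0.010 74.5
```

```text
pos [0.1671 0.5502 0.2044] ori [-90.    -0.    73.11] F [ 0.7  0.1 -0. ] t 0.7
xyz mm [-139.4  104.4 -388.2] twist -0.0243 dyaw 1.39
pos [0.1671 0.5502 0.2044] ori [-90.    -0.    73.11] F [ 0.7  0.1 -0. ] t 0.7
xyz mm [-139.4  194.4 -388.2] twist -0.0243 dyaw 1.39
```

Call:
servo_tool([
  [-139.4, 90, -388.2],
  [-139.4, 90, -388.2],
  [-139.4, 90, -388.2],
  [-139.4, 90, -388.2],
  [-139.4, 90, -388.2],
  [-139.4, 90, -388.2],
  [-139.4, 90, -388.2],
  [-139.4, 90, -388.2],
  [-139.4, 90, -388.2],
  [-139.4, 90, -388.2],
], twist=[-0.024, -0.024, -0.024, -0.024, -0.024, -0.024, -0.024, -0.024, -0.024, -0.024], fingers=50)

```text
time_s: 1.95
eef_pos: [0.497, 0.3049, 0.1147]
orientation: [-90.0, -0.0, 74.6]
ft_force: [-0.3, 0.2, 0.2]
width: 0.588
```

```bash
python3 mv.py 0.498 0.304 0.010 74.5; python3 - <<'E'
from rig import manip
from h import *
c=manip.camera("scene"); crop(c,300,200,460,340,5,"s1.png",proj(c,[[0.498,0.304,0.039]]))
E
```

```text
pos [0.497  0.3049 0.1147] ori [-8.999e+01 -2.000e-02  7.457e+01] F [-0.3  0.2  0.2] t 1.95
xyz mm [ -0.6 104.7  -1.2] twist 0.0012 dyaw -0.07
```

View pics/s1.png

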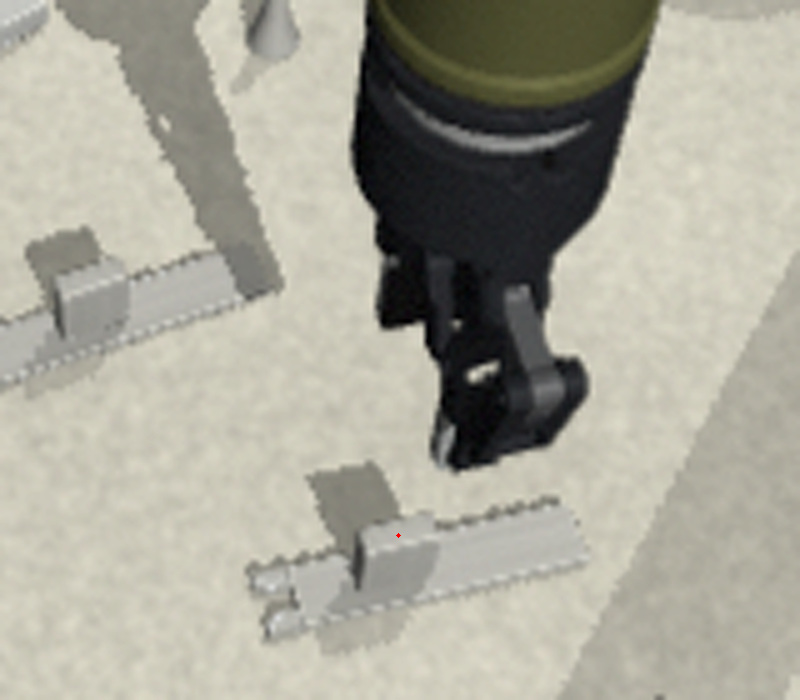

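The red dot, my target point, lies at the centre of the shank top (crop 398,535). I'll descend and grip.

Call:
servo_tool([
  [-0.6, 50, -1.2],
  [-0.6, 90, -1.2],
  [-0.6, 104, -1.2],
  [-0.6, 104, -1.2],
  [-0.6, 104, -1.2],
], twist=[0, 0, 0, 0, 0])

```text
time_s: 2.62
eef_pos: [0.5002, 0.3041, 0.012]
orientation: [-90.1, -0.1, 74.5]
ft_force: [-0.1, -0.9, 0.5]
width: 0.583
```

Call:
servo_tool([
  [0, 0, 0],
  [0, 0, 0],
  [0, 0, 0],
  [0, 0, 0],
  [0, 0, 0],
  [0, 0, 0],
], twist=[0, 0, 0, 0, 0, 0], fingers=0)

```text
time_s: 3.38
eef_pos: [0.4996, 0.3031, 0.0114]
orientation: [-90.1, -0.0, 74.5]
ft_force: [-1.4, -0.4, 5.6]
width: 0.076
```

Call:
servo_tool([
  [0, -20, 0],
  [0, -70, 0],
  [0, -70, 0],
  [0, -70, 0],
], twist=[0, 0, 0, 0])

```text
time_s: 3.88
eef_pos: [0.4989, 0.303, 0.0805]
orientation: [-90.0, -0.0, 74.5]
ft_force: [-0.2, 0.3, -0.3]
width: -0.002
```

```bash
python3 - <<'E'
from rig import manip
from h import *
c=manip.camera("scene"); crop(c,300,180,460,320,5,"s2.png")
c=manip.camera("top"); crop(c,190,200,310,320,5,"t2.png")
E
```

```text
(no output)
```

View pics/s2.png

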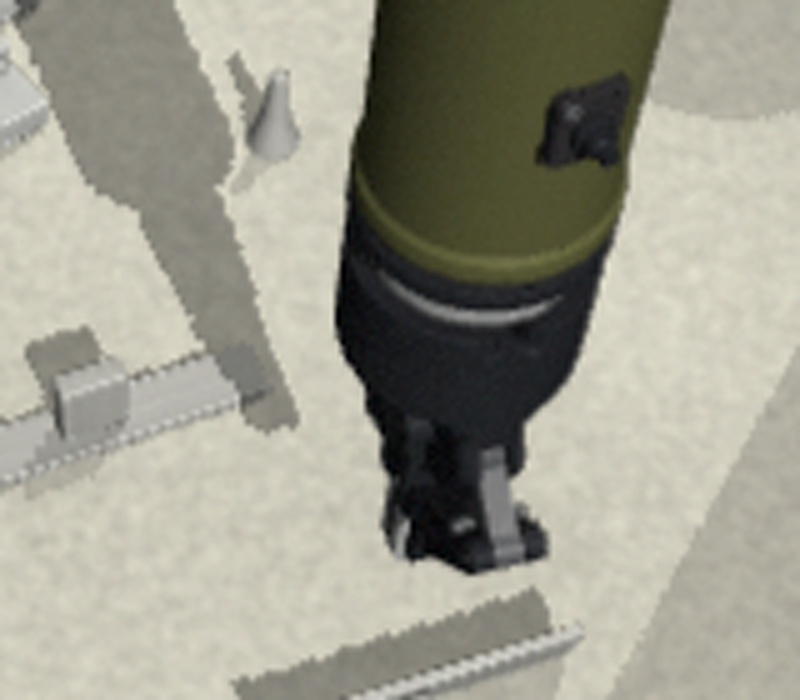

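View pics/t2.png

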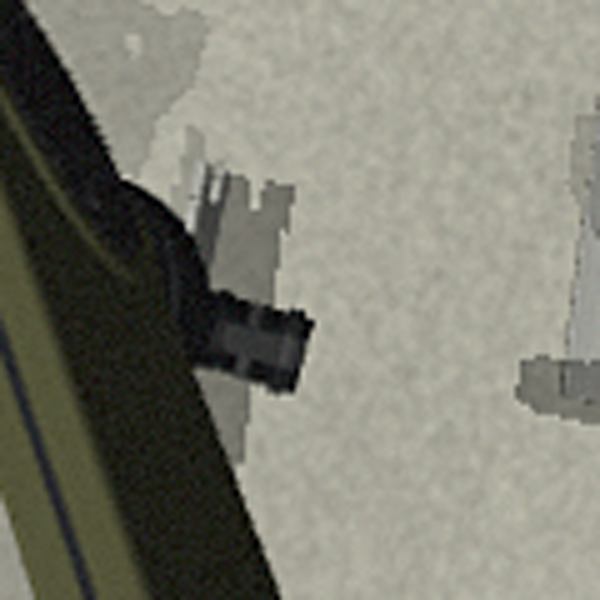

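The grip slipped: the opening reads 0 and the blade looks tipped on edge in both views. I'll back off and look at how it lies.

Call:
servo_tool([
  [0, -50, 0],
  [60, -90, -10],
  [120, -90, -20],
  [120, -90, -20],
], twist=[0, 0, 0, 0], fingers=50)

```text
time_s: 4.47
eef_pos: [0.5518, 0.4171, 0.1693]
orientation: [-90.0, -0.1, 74.6]
ft_force: [0.8, -0.5, 0.6]
width: 0.587
```

```bash
python3 - <<'E'
from rig import manip
from h import *
c=manip.camera("scene"); crop(c,310,240,450,350,5,"s3.png");pickle.dump(c,open("scene3.pkl","wb"))
c=manip.camera("top"); crop(c,180,200,310,320,5,"t3.png");pickle.dump(c,open("top3.pkl","wb"))
E
```

```text
(no output)
```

View pics/s3.png

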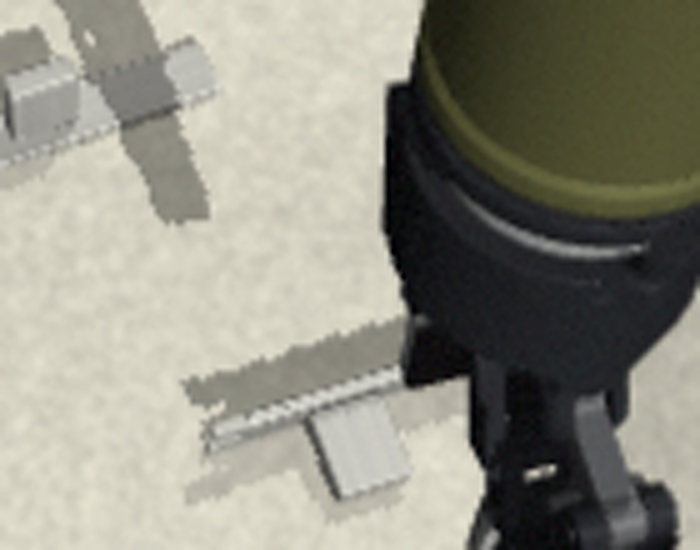

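View pics/t3.png

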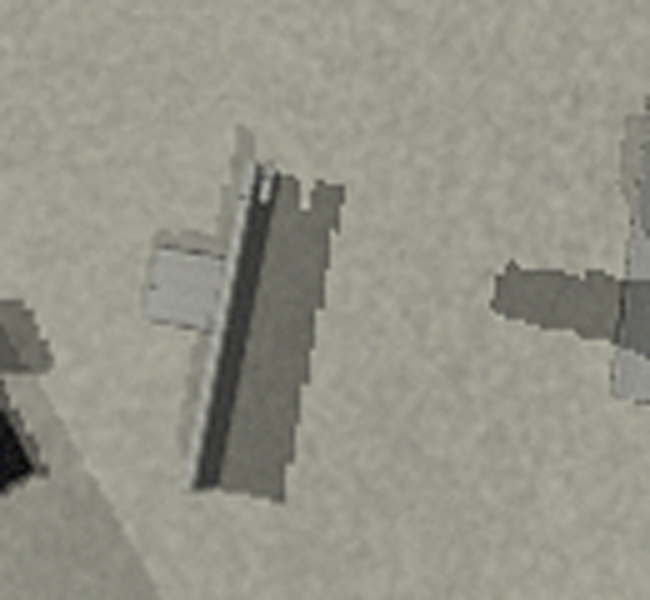

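```bash
python3 - <<'E'
from h import *
t=pickle.load(open("top3.pkl","rb"))
def P(l,z): 
    return unproj(t,[(a/5-.5+180,b/5-.5+200) for a,b in l],z)[:,:2].round(4).tolist()
print("edge top",P([(252,165),(198,485)],.025)); print("bottom dark side edge",P([(278,175),(212,487)],.0))
print("shank",P([(160,247),(225,252),(212,328),(147,318)],.017))
s=pickle.load(open("scene3.pkl","rb"))
def S(l,z): 
    return unproj(s,[(a/5-.5+310,b/5-.5+240) for a,b in l],z)[:,:2].round(4).tolist()
print("shank end low corners",S([(342,500),(410,475)],.0),"top",S([(335,488),(408,468),(312,418),(385,395)],.016))
print("prev shank y top", fr(pickle.load(open("B.pkl","rb"))[:2],pickle.load(open("B.pkl","rb"))[2],[(.012,0,0)]))
E
```

```text
edge top [[0.5576, 0.3086], [0.433, 0.3292]]
bottom dark side edge [[0.5559, 0.3028], [0.4309, 0.3289]]
shank [[0.5262, 0.3463], [0.524, 0.3206], [0.4941, 0.3256], [0.4983, 0.3512]]
shank end low corners [[0.5243, 0.3449], [0.4964, 0.3494]] top [[0.529, 0.3448], [0.5012, 0.3518], [0.5207, 0.3171], [0.4916, 0.323]]
prev shank y top [[0.49780802 0.30290579 0.        ]]
```

Both views show the blade on its edge: it toppled toward +y about its +y lower edge. The shank now points to +y, with its tip near (0.511, 0.348). The gripper only turns about the vertical, so I plan to pinch the shank tip lightly across its 30 mm width and swing it upright about the plate edge.

```bash
python3 mv.py 0.5113 0.347 0.05 -11.5;  python3 -c "
from rig import manip;print(manip.read_state()['qpos'].round(1))"
```

```text
pos [0.5497 0.4137 0.1681] ori [-89.87   0.16  74.56] F [-0.3 -0.1 -0.1] t 4.575
xyz mm [-74.2 118.4  19. ] twist 1.502 dyaw -86.06
[ 33.5  28.1  74.3  -0.   77.8 -41.1]
```

Call:
servo_tool([
  [-35, 40, 9],
  [-74, 75, 19],
  [-74, 75, 19],
  [-74, 75, 19],
  [-74, 75, 19],
  [-74, 75, 19],
  [-74, 75, 19],
  [-74, 75, 19],
  [-74, 75, 19],
  [-74, 75, 19],
], twist=[0.18, 0.36, 0.54, 0.72, 0.9, 1.08, 1.26, 1.44, 1.502, 1.502], fingers=50)

```text
time_s: 5.82
eef_pos: [0.5107, 0.3452, 0.0944]
orientation: [-90.1, 0.1, -11.6]
ft_force: [0.7, 0.7, 0.2]
width: 0.583
```

```bash
python3 mv.py 0.5113 0.347 0.004 -11.5; python3 - <<'E'
from rig import manip
from h import *
c=manip.camera("scene"); crop(c,310,240,450,350,5,"s4.png",proj(c,[(.5113,.347,.006)]))
c=manip.camera("top"); crop(c,180,200,310,320,5,"t4.png",proj(c,[(.5113,.347,.006)]))
E
```

```text
pos [0.5107 0.3452 0.0944] ori [-90.14   0.13 -11.58] F [0.7 0.7 0.2] t 5.825
xyz mm [ 0.4 90.4  2.1] twist -0.0014 dyaw 0.08
```

View pics/s4.png

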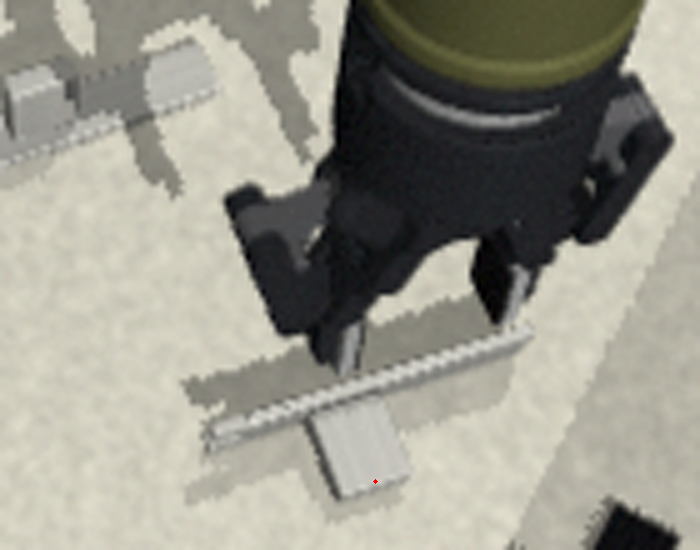

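View pics/t4.png

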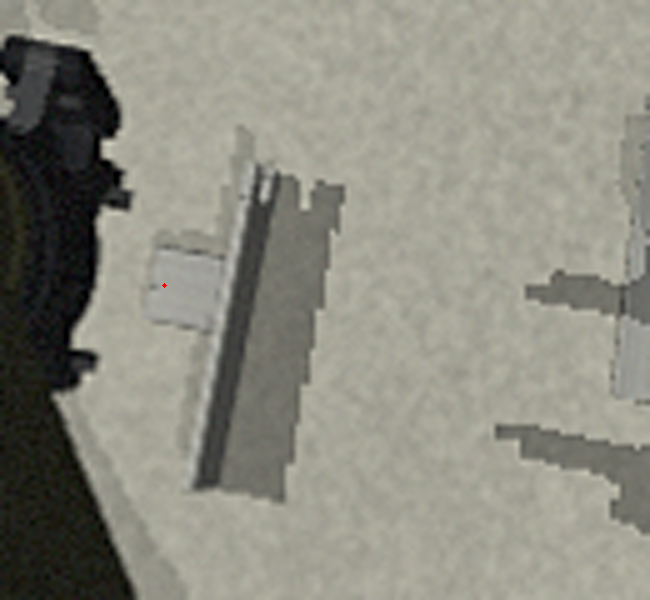

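Call:
servo_tool([
  [0, 45, 3],
  [0, 75, 3],
  [0, 88, 3],
  [0, 88, 3],
], twist=[0, 0, 0, 0], fingers=40)

```text
time_s: 6.42
eef_pos: [0.5122, 0.3495, 0.0066]
orientation: [-90.1, 0.1, -11.6]
ft_force: [0.3, -0.7, -0.7]
width: 0.466
```

Call:
servo_tool([
  [0, 0, 0],
  [0, 0, 0],
  [0, 0, 0],
  [0, 0, 0],
], twist=[0, 0, 0, 0], fingers=28)

```text
time_s: 6.92
eef_pos: [0.5132, 0.3503, 0.0079]
orientation: [-90.0, -0.0, -11.6]
ft_force: [0.2, -1.1, -0.5]
width: 0.334
```

Call:
servo_tool([
  [0, 0, -3],
  [0, 0, -3],
], twist=[0, 0])

```text
time_s: 7.18
eef_pos: [0.5121, 0.3468, 0.0074]
orientation: [-90.0, 0.0, -11.6]
ft_force: [-0.6, 0.0, -0.1]
width: 0.329
```

```bash
python3 - <<'E'
from rig import manip
from h import *
c=manip.camera("scene"); crop(c,310,240,450,350,5,"s5.png")
c=manip.camera("top"); crop(c,180,200,310,320,5,"t5.png")
E
```

```text
(no output)
```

View pics/s5.png

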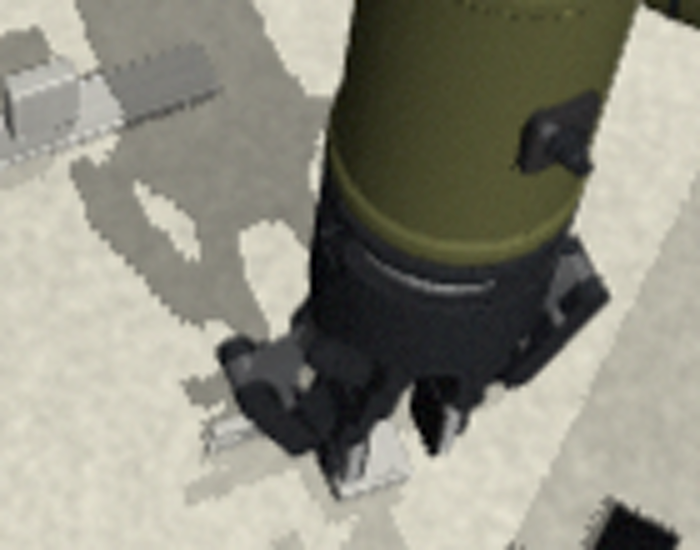

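View pics/t5.png

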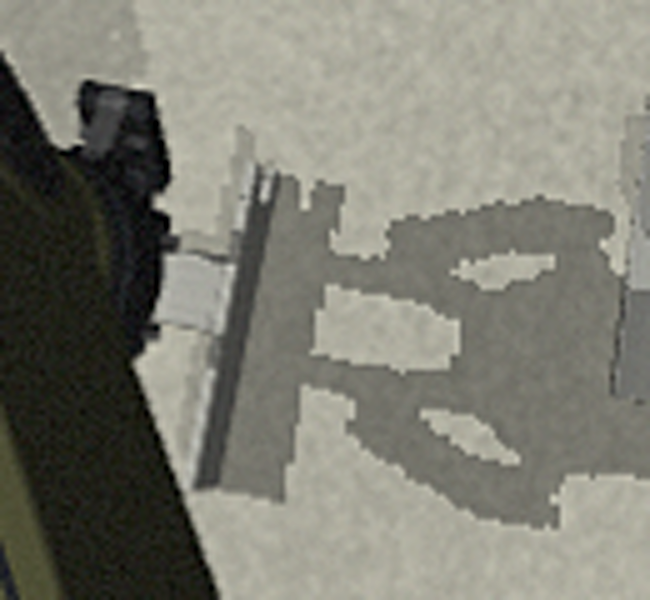

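Call:
servo_tool([
  [0, 0, 0],
  [0, 0, 0],
  [0, 0, 0],
], twist=[0, 0, 0], fingers=25)

```text
time_s: 7.65
eef_pos: [0.5123, 0.3472, 0.0074]
orientation: [-90.0, 0.0, -11.6]
ft_force: [0.9, -0.2, 0.3]
width: 0.293
```

Call:
servo_tool([
  [0, 0, 0],
  [0, 0, 0],
  [0, 0, 0],
], twist=[0, 0, 0], fingers=22)

```text
time_s: 8.02
eef_pos: [0.5123, 0.3472, 0.0074]
orientation: [-90.0, 0.0, -11.6]
ft_force: [0.2, 0.4, 0.1]
width: 0.257
```

```bash
python3 - <<'E'
from rig import manip
from h import *
c=manip.camera("scene"); crop(c,330,260,430,345,7,"s6.png")
c=manip.camera("top"); crop(c,180,200,310,320,5,"t6.png")
E
```

```text
(no output)
```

View pics/s6.png

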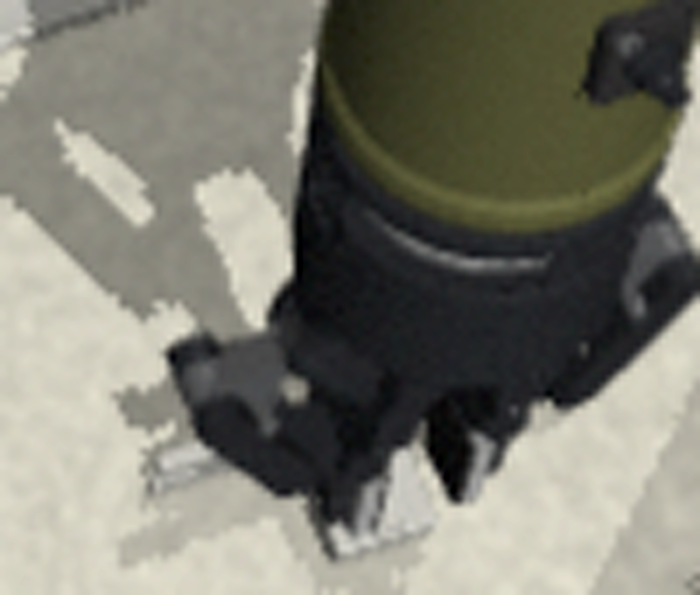

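View pics/t6.png

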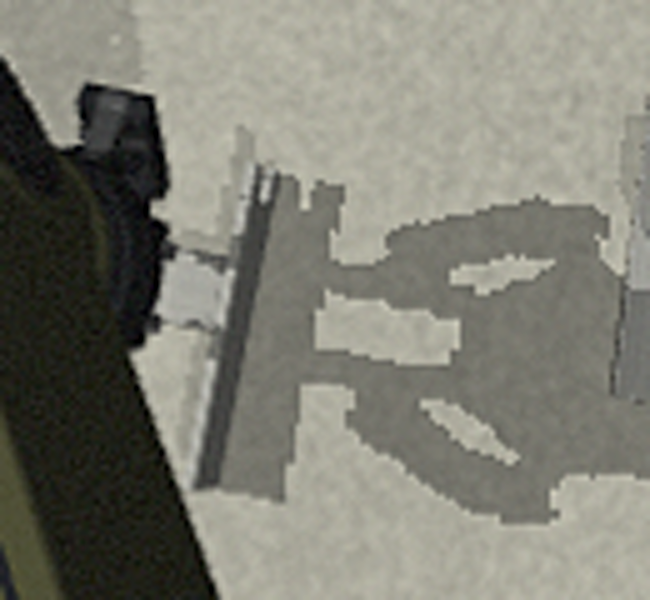

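Call:
servo_tool([
  [0, 0, 0],
  [0, 0, 0],
  [0, 3, 0],
  [0, 5, 0],
  [0, 5, 0],
], twist=[0, 0, 0, 0, 0], fingers=42)

```text
time_s: 8.75
eef_pos: [0.512, 0.347, 0.002]
orientation: [-90.0, 0.0, -11.6]
ft_force: [0.6, 0.7, 0.4]
width: 0.492
```

Call:
servo_tool([
  [0, 0, 0],
  [0, 0, 0],
  [0, 0, 0],
  [0, 0, 0],
], twist=[0, 0, 0, 0], fingers=28)

```text
time_s: 9.25
eef_pos: [0.5124, 0.3472, 0.0025]
orientation: [-90.0, -0.0, -11.6]
ft_force: [-0.4, -0.1, 0.3]
width: 0.323
```

```bash
python3 - <<'E'
from rig import manip
from h import *
c=manip.camera("scene"); crop(c,350,280,420,345,10,"s7.png")
E
```

```text
(no output)
```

View pics/s7.png

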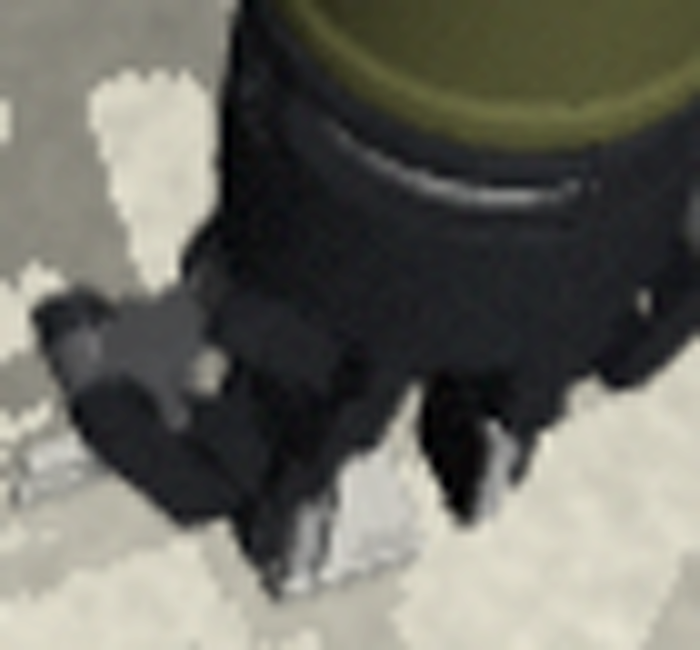

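```bash
python3 - <<'E'
from rig import manip
from h import *
c=manip.camera("scene"); s=manip.read_state(); y=np.radians(s["orientation"][2]); o=s["eef_pos"]
f=10;x0,y0=350,280
im=cv2.resize(c["frame"][y0:345,x0:420,::-1],None,fx=f,fy=f,interpolation=cv2.INTER_CUBIC)
for z,col in((0,(0,0,255)),(.008,(0,255,0)),(.016,(255,0,0))):
    for sx in(-1,1):
        q=proj(c,fr((o[0],o[1],o[2]+z),y,[(sx*.0138,-.011,0),(sx*.0138,.011,0)]))
        a=[tuple(int(v) for v in ((p+.5-[x0,y0])*f)) for p in q]; cv2.line(im,a[0],a[1],col,2)
cv2.imwrite("pics/s8.png",im); print(o,s["orientation"])
E
```

```text
[0.51230951 0.34718925 0.00243187] [-8.99989067e+01 -2.02109373e-03 -1.15728940e+01]
```

View pics/s8.png

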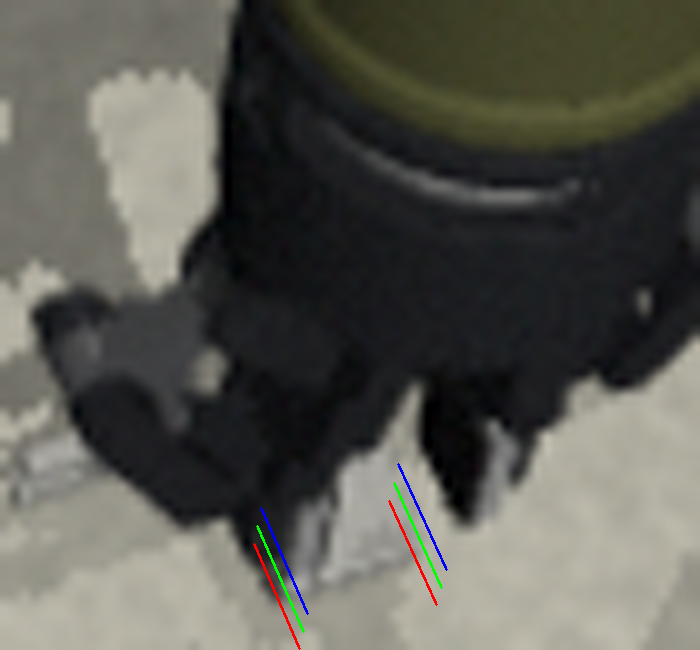

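```bash
python3 - <<'E'
from h import *
c=pickle.load(open("scene3.pkl","rb")); 
for z in (0,.01,.02): print((proj(c,[(.4989,.303,.0805+z)])[0]+.5-[300,180])*5)
import cv2
im=cv2.imread("pics/s2.png")
y=np.radians(74.5)
for z,col in((0,(0,0,255)),(.01,(0,255,0)),(.02,(255,0,0))):
    q=proj(c,fr((.4989,.303,.0805+z),y,[(0,-.011,0),(0,.011,0),(-.0145,0,0),(.0145,0,0)])); a=[tuple(int(v) for v in ((p+.5-[300,180])*5)) for p in q]
    cv2.line(im,a[0],a[1],col,1);cv2.line(im,a[2],a[3],col,1)
cv2.imwrite("pics/s9.png",im[350:,250:])
E
```

```text
[405.26592039 580.11691273]
[407.9167391  566.37624037]
[410.62142685 552.35652696]
```

View pics/s9.png

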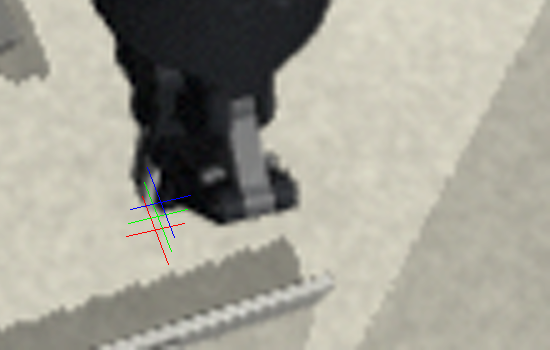

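The projected TCP and the visible fingertips disagree: the real tips sit about 15 mm higher than the TCP. That fits the pads closing over the shank without meeting it. I'll open and go lower in small steps, watching the force.

Call:
servo_tool([
  [0, 0, 0],
  [0, 0, 0],
  [0, 2, 0],
  [0, 4, 0],
], twist=[0, 0, 0, 0], fingers=42)

```text
time_s: 9.85
eef_pos: [0.5123, 0.3471, -0.0018]
orientation: [-90.0, 0.0, -11.6]
ft_force: [0.6, 0.6, -0.2]
width: 0.491
```

Call:
servo_tool([
  [0, 2, 0],
  [0, 3, 0],
  [0, 3, 0],
], twist=[0, 0, 0])

```text
time_s: 10.22
eef_pos: [0.5122, 0.3471, -0.0047]
orientation: [-90.0, 0.0, -11.6]
ft_force: [0.4, -0.5, -0.9]
width: 0.49
```

Call:
servo_tool([
  [0, 2, 0],
  [0, 3, 0],
  [0, 3, 0],
], twist=[0, 0, 0])

```text
time_s: 10.6
eef_pos: [0.5122, 0.3471, -0.0077]
orientation: [-90.0, 0.0, -11.6]
ft_force: [-1.5, -0.4, 0.1]
width: 0.492
```

Call:
servo_tool([
  [0, 0, 0],
  [0, 0, 0],
  [0, 0, 0],
], twist=[0, 0, 0], fingers=29)

```text
time_s: 10.98
eef_pos: [0.5123, 0.3472, -0.0075]
orientation: [-90.0, -0.0, -11.6]
ft_force: [0.0, -0.2, -0.4]
width: 0.339
```

```bash
python3 - <<'E'
from rig import manip
from h import *
c=manip.camera("scene"); crop(c,350,280,420,345,10,"s10.png"); pickle.dump(c,open("s10.pkl","wb"))
c=manip.camera("top"); crop(c,190,225,250,285,10,"t10.png")
E
```

```text
(no output)
```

View pics/s10.png

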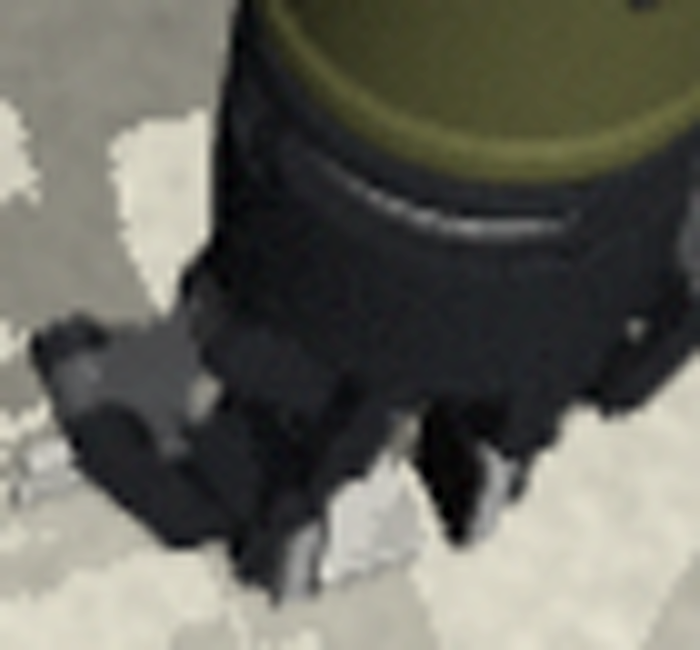

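View pics/t10.png

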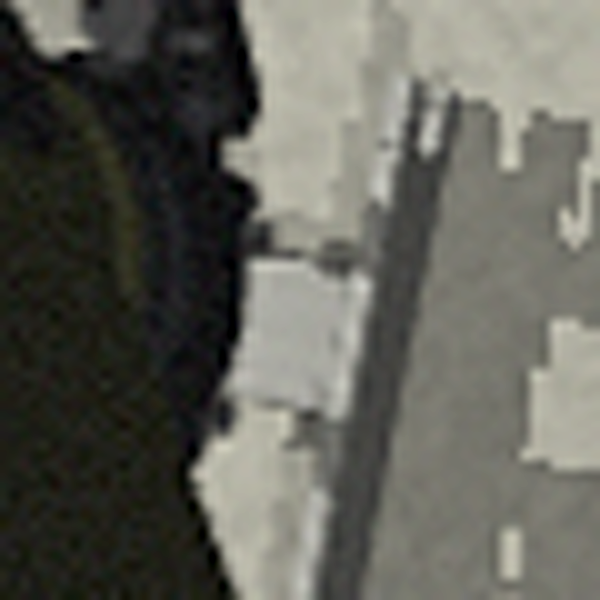

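Call:
servo_tool([
  [0, 0, 0],
  [0, 0, 0],
  [0, 0, 0],
], twist=[0, 0, 0], fingers=25)

```text
time_s: 11.45
eef_pos: [0.5123, 0.3472, -0.0076]
orientation: [-90.0, -0.0, -11.6]
ft_force: [0.1, 1.0, 0.1]
width: 0.292
```

Call:
servo_tool([
  [0, 0, 0],
  [0, 0, 0],
  [0, 0, 0],
], twist=[0, 0, 0], fingers=21)

```text
time_s: 11.82
eef_pos: [0.5123, 0.3472, -0.0076]
orientation: [-90.0, 0.0, -11.6]
ft_force: [-0.3, -0.3, 0.2]
width: 0.247
```

```bash
python3 - <<'E'
from rig import manip
from h import *
c=manip.camera("scene"); crop(c,350,280,420,345,10,"s11.png"); pickle.dump(c,open("s11.pkl","wb"))
c=manip.camera("top"); crop(c,190,225,250,285,10,"t11.png"); pickle.dump(c,open("t11.pkl","wb"))
E
```

```text
(no output)
```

View pics/s11.png

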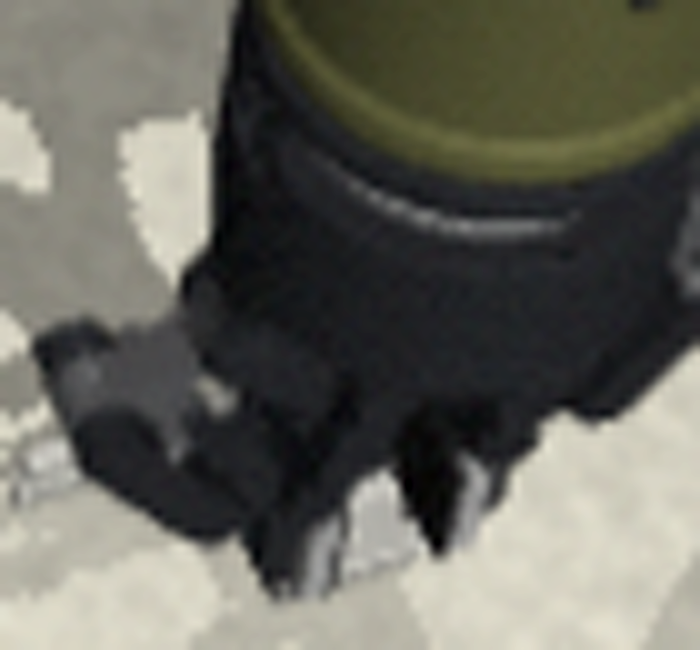

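View pics/t11.png

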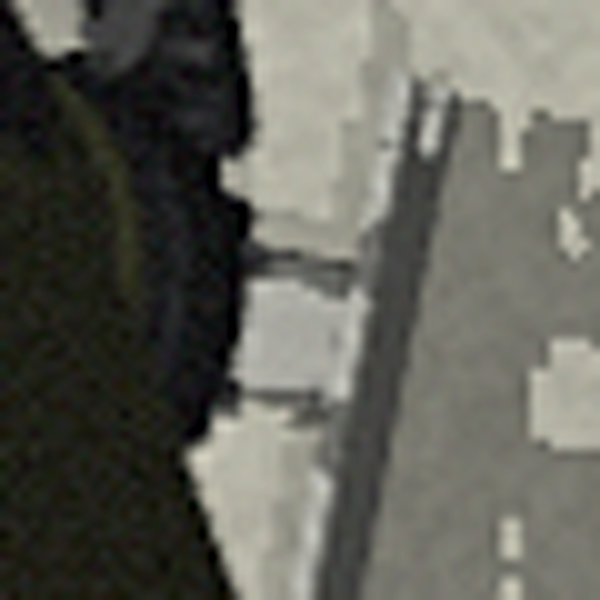

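Call:
servo_tool([
  [0, 0, 0],
  [0, 0, 0],
  [0, 2, 0],
  [0, 4, 0],
  [0, 5, 0],
], twist=[0, 0, 0, 0, 0], fingers=42)

```text
time_s: 12.55
eef_pos: [0.5121, 0.3471, -0.0129]
orientation: [-90.0, 0.0, -11.6]
ft_force: [0.3, -1.1, 0.5]
width: 0.493
```

Call:
servo_tool([
  [0, 2, 0],
  [0, 3, 0],
  [0, 3, 0],
], twist=[0, 0, 0])

```text
time_s: 12.92
eef_pos: [0.5122, 0.3471, -0.0157]
orientation: [-90.0, 0.0, -11.6]
ft_force: [0.2, -0.5, 1.3]
width: 0.495
```

Call:
servo_tool([
  [0, 0, 0],
  [0, 0, 0],
  [0, 0, 0],
  [0, 0, 0],
], twist=[0, 0, 0, 0], fingers=26)

```text
time_s: 13.42
eef_pos: [0.5125, 0.3473, -0.0153]
orientation: [-90.0, -0.0, -11.6]
ft_force: [-0.4, -0.9, 2.8]
width: 0.312
```

```bash
python3 - <<'E'
from rig import manip
from h import *
c=manip.camera("scene"); crop(c,350,280,420,345,10,"s12.png"); pickle.dump(c,open("s12.pkl","wb"))
E
```

```text
(no output)
```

View pics/s12.png

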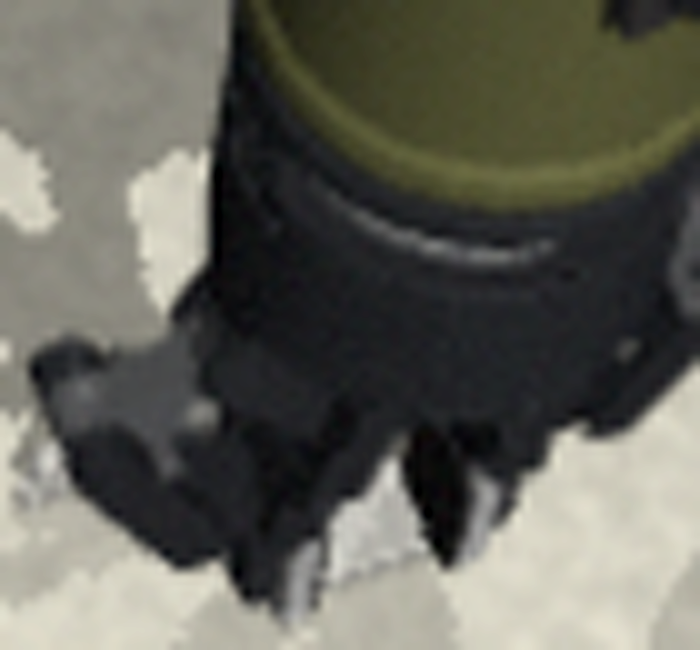

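Call:
servo_tool([
  [0, 0, 0],
  [0, 0, 0],
  [0, 0, 0],
], twist=[0, 0, 0], fingers=23)

```text
time_s: 13.85
eef_pos: [0.5125, 0.3473, -0.0151]
orientation: [-90.0, -0.0, -11.6]
ft_force: [-0.1, -0.4, 5.4]
width: 0.287
```

```bash
python3 - <<'E'
from rig import manip
from h import *
c=manip.camera("scene"); crop(c,350,280,420,345,10,"s13.png"); pickle.dump(c,open("s13.pkl","wb"))
c=manip.camera("top"); crop(c,190,225,250,285,10,"t13.png")
E
python3 -c "
import cv2,numpy as np
a=cv2.imread('pics/s13.png');b=cv2.imread('pics/t13.png')
a=a[300:650,200:600];b=b[200:500,150:450]
im=np.zeros((350,720,3),np.uint8);im[:350,:400]=a;im[:300,410:710]=b;cv2.imwrite('pics/m13.png',im)"
```

```text
(no output)
```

View pics/m13.png

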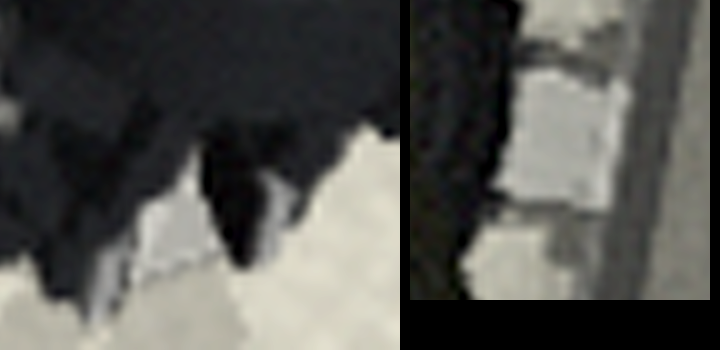

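Call:
servo_tool([
  [0, -3, -1],
  [0, -6, -2],
  [0, -9, -3],
  [0, -11.6, -4.3],
], twist=[0, 0, 0, 0])

```text
time_s: 14.45
eef_pos: [0.5113, 0.3428, -0.004]
orientation: [-90.0, 0.0, -11.6]
ft_force: [-0.5, 0.3, -2.3]
width: 0.28
```

```bash
python3 - <<'E'
from rig import manip
from h import *
c=manip.camera("scene"); crop(c,340,265,430,345,8,"s14.png"); 
c=manip.camera("top"); crop(c,190,205,260,305,6,"t14.png")
E
```

```text
(no output)
```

View pics/s14.png

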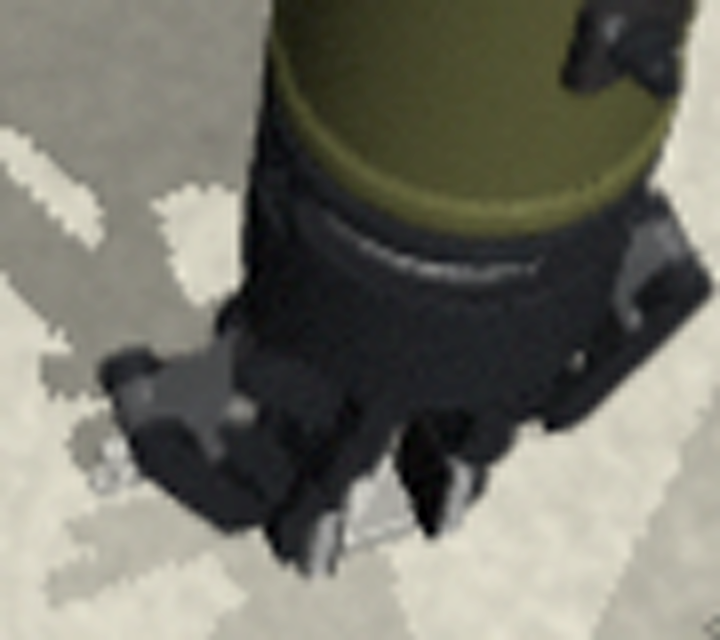

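View pics/t14.png

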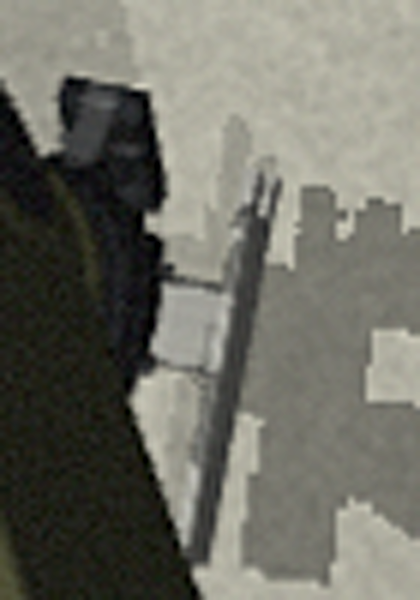

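The force now reads −2.3 N and the shadow has separated from the blade, so it is held rigidly. I'll raise it and loosen gently so that gravity swings the plate down.

Call:
servo_tool([
  [0, -8, 0],
  [0, -16, 0],
  [0, -23, 0],
  [0, -23, 0],
], twist=[0, 0, 0, 0])

```text
time_s: 15.05
eef_pos: [0.5122, 0.3434, 0.0201]
orientation: [-89.9, -0.1, -11.6]
ft_force: [0.2, 0.6, -2.0]
width: 0.285
```

Call:
servo_tool([
  [0, 0, 0],
  [0, 0, 0],
], twist=[0, 0], fingers=24)

```text
time_s: 15.3
eef_pos: [0.5112, 0.3428, 0.0187]
orientation: [-90.0, 0.0, -11.6]
ft_force: [-1.1, -0.1, -2.1]
width: 0.285
```

Call:
servo_tool([
  [0, 0, 0],
  [0, 0, 0],
], twist=[0, 0], fingers=24.7)

```text
time_s: 15.55
eef_pos: [0.5114, 0.3429, 0.0188]
orientation: [-90.0, 0.0, -11.6]
ft_force: [0.3, -0.3, -1.8]
width: 0.295
```

```bash
python3 - <<'E'
from rig import manip
from h import *
c=manip.camera("scene"); crop(c,340,255,430,345,6,"s15.png"); 
c=manip.camera("top"); crop(c,180,205,280,305,6,"t15.png")
E
python3 -c "
import cv2,numpy as np
a=cv2.imread('pics/s15.png');b=cv2.imread('pics/t15.png')[:,:]
b=cv2.resize(b,None,fx=.4,fy=.4) if 0 else b[:540,60:300]
cv2.imwrite('pics/m15.png',np.hstack([a,b]))"
```

```text
(no output)
```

View pics/m15.png

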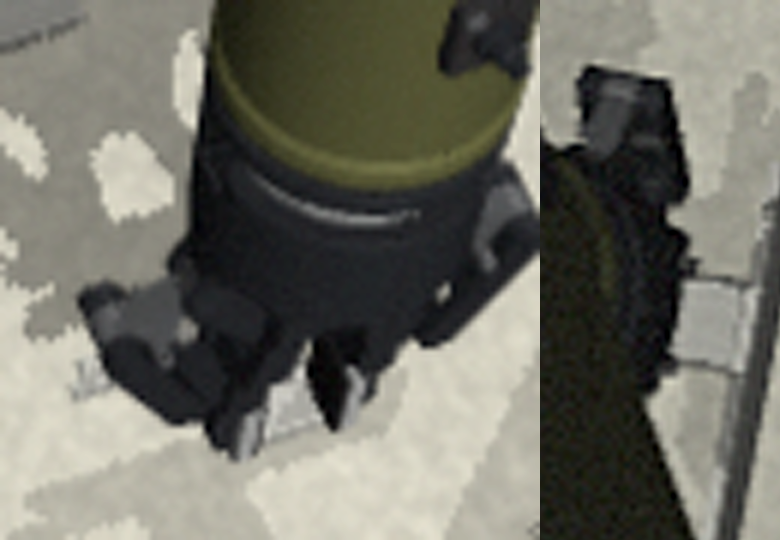

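Call:
servo_tool([
  [0, 0, 0],
  [0, 0, 0],
], twist=[0, 0], fingers=25.5)

```text
time_s: 15.9
eef_pos: [0.5115, 0.343, 0.019]
orientation: [-90.0, -0.0, -11.6]
ft_force: [-0.0, -0.1, -1.3]
width: 0.3
```

Call:
servo_tool([
  [0, 0, 0],
  [0, 0, 0],
], twist=[0, 0], fingers=26.3)

```text
time_s: 16.15
eef_pos: [0.5115, 0.343, 0.019]
orientation: [-90.0, -0.0, -11.6]
ft_force: [-0.5, 0.4, -0.8]
width: 0.308
```

```bash
cat > snap.py <<'E'
import sys
from rig import manip
from h import *
n=sys.argv[1]
c=manip.camera("scene"); crop(c,340,255,430,345,6,"a.png"); 
c=manip.camera("top"); crop(c,190,205,240,295,6,"b.png")
cv2.imwrite(f"pics/{n}.png",np.hstack([cv2.imread("pics/a.png"),cv2.imread("pics/b.png")]))
E
python3 snap.py m16
```

```text
(no output)
```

View pics/m16.png

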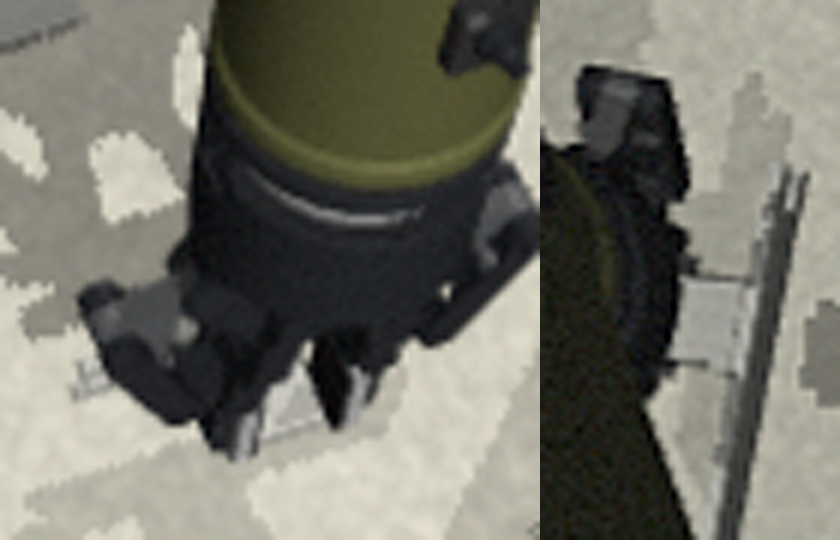

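Call:
servo_tool([
  [0, 0, 0],
  [0, 0, 0],
], twist=[0, 0], fingers=27.0)

```text
time_s: 16.5
eef_pos: [0.5114, 0.343, 0.019]
orientation: [-90.0, 0.0, -11.6]
ft_force: [-0.1, 0.6, -2.2]
width: 0.317
```

Call:
servo_tool([
  [0, 0, 0],
  [0, 0, 0],
], twist=[0, 0], fingers=27.6)

```text
time_s: 16.75
eef_pos: [0.5115, 0.343, 0.019]
orientation: [-90.0, -0.0, -11.6]
ft_force: [-0.0, -0.7, -1.4]
width: 0.325
```

```bash
python3 snap.py m17
```

```text
(no output)
```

View pics/m17.png

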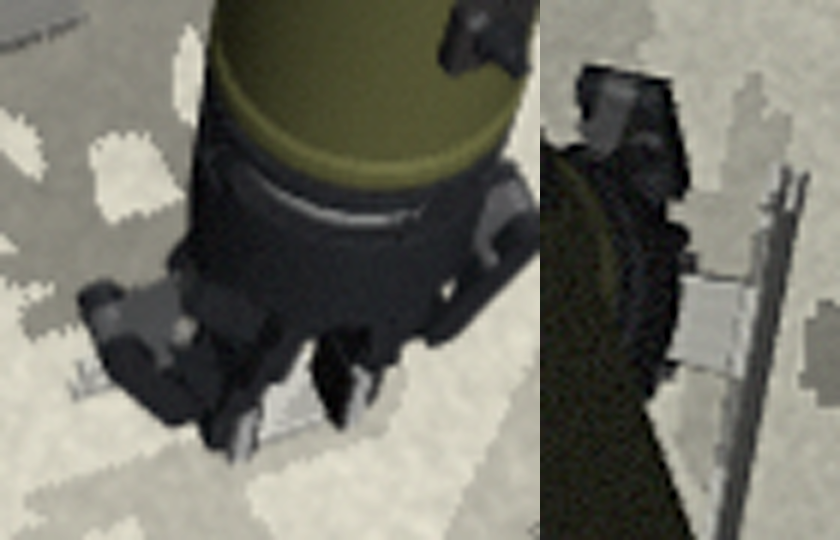

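Call:
servo_tool([
  [0, 0, 0],
  [0, 0, 0],
], twist=[0, 0], fingers=28.3)

```text
time_s: 17.1
eef_pos: [0.5114, 0.3429, 0.019]
orientation: [-90.0, 0.0, -11.6]
ft_force: [-0.6, -0.3, -2.4]
width: 0.331
```

Call:
servo_tool([
  [0, 0, 0],
  [0, 0, 0],
], twist=[0, 0], fingers=28.9)

```text
time_s: 17.35
eef_pos: [0.5114, 0.343, 0.019]
orientation: [-90.0, -0.0, -11.6]
ft_force: [-0.3, -0.2, -2.2]
width: 0.339
```

```bash
python3 snap.py m18
```

```text
(no output)
```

View pics/m18.png

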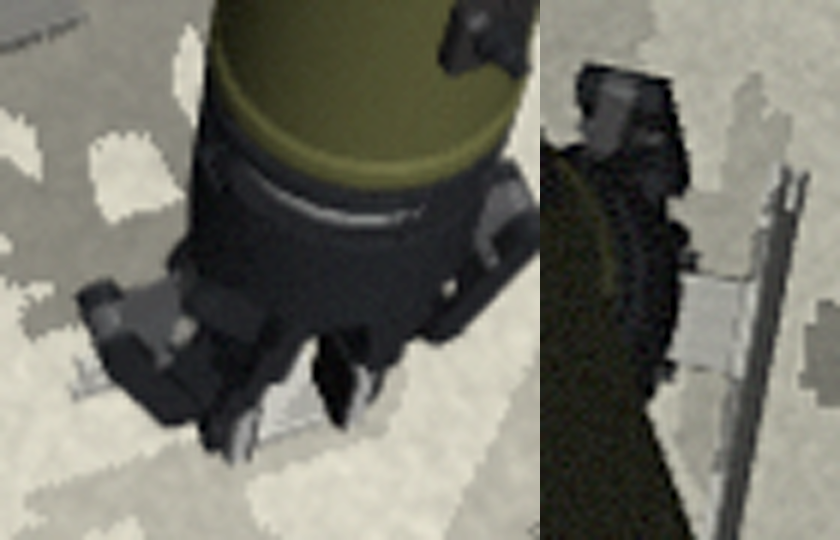

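Call:
servo_tool([
  [0, 0, 0],
  [0, 0, 0],
], twist=[0, 0], fingers=29.5)

```text
time_s: 17.7
eef_pos: [0.5117, 0.3431, 0.0193]
orientation: [-90.0, -0.0, -11.6]
ft_force: [0.8, -0.1, -0.8]
width: 0.345
```

Call:
servo_tool([
  [0, 0, 0],
  [0, 0, 0],
], twist=[0, 0], fingers=30.0)

```text
time_s: 17.95
eef_pos: [0.5116, 0.3431, 0.0192]
orientation: [-90.0, -0.0, -11.6]
ft_force: [-0.4, 0.7, -0.1]
width: 0.352
```

```bash
python3 snap.py m19
```

```text
(no output)
```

View pics/m19.png

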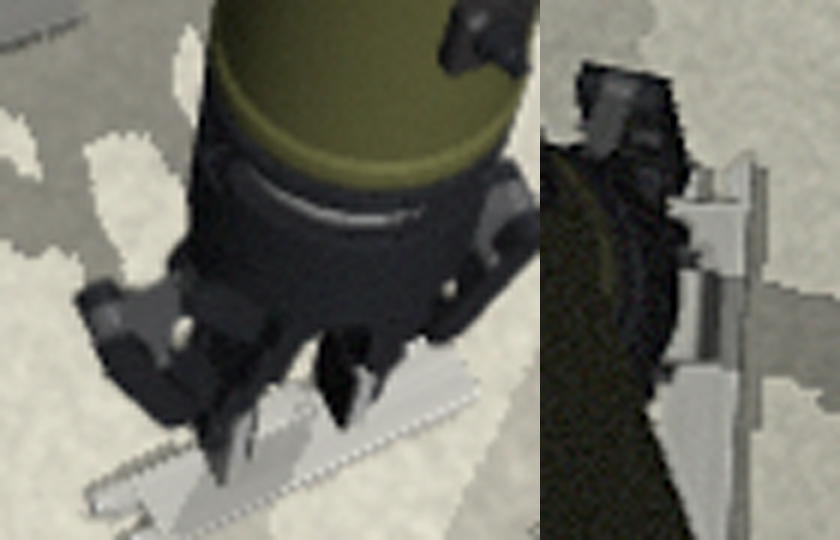

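The blade has swung upright: both views show the plate flat and the shank up between the fingers. I'll open, rise and re-measure.

Call:
servo_tool([
  [0, 0, 0],
  [0, 0, 0],
  [0, -5, 0],
  [0, -30, 0],
  [0, -70, 60],
  [0, -100, 120],
  [0, -100, 150],
], twist=[0, 0, -0.15, -0.33, -0.51, -0.69, -0.87], fingers=40)

```text
time_s: 18.92
eef_pos: [0.5434, 0.4932, 0.1224]
orientation: [-90.0, -0.4, 38.6]
ft_force: [1.3, -0.4, -0.1]
width: 0.474
```

```bash
python3 - <<'E'
from rig import manip
from h import *
c=manip.camera("scene"); crop(c,330,270,440,350,6,"s20.png");pickle.dump(c,open("scene20.pkl","wb"))
c=manip.camera("top"); crop(c,185,210,285,310,6,"t20.png");pickle.dump(c,open("top20.pkl","wb"))
E
```

```text
(no output)
```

View pics/s20.png

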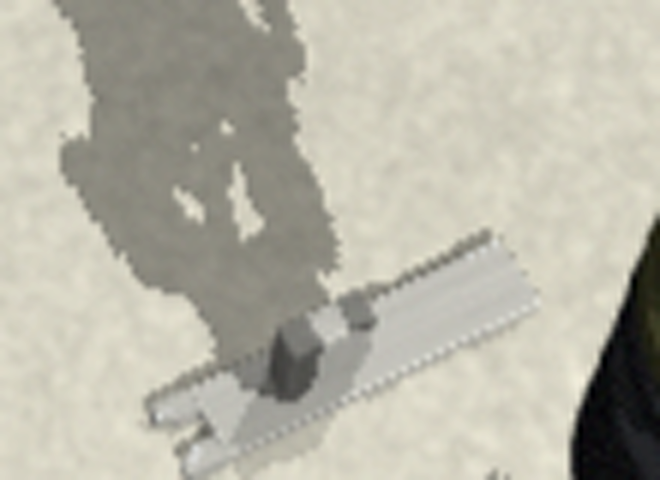

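View pics/t20.png

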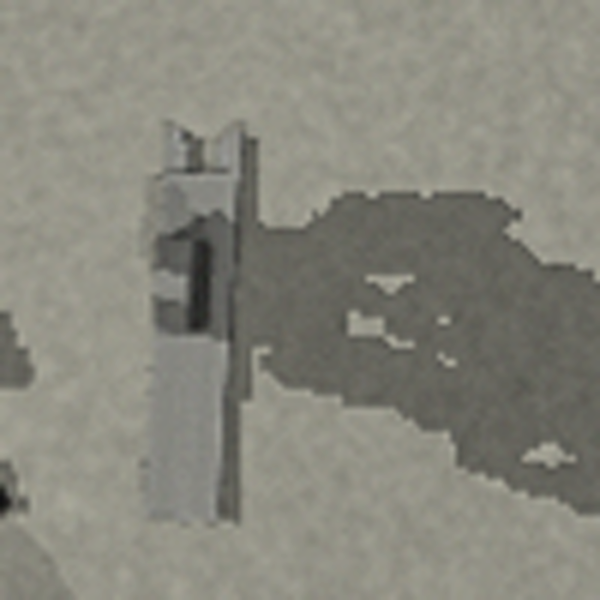

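```bash
cat > fit2.py <<'E'
from fit import *
t=pickle.load(open("top20.pkl","rb")); s=pickle.load(open("scene20.pkl","rb"))
M=np.array([(-65,13,5),(-65,-13,5),(65,13,5),(65,-13,5)])*mm
bt=cp([(145,515),(220,520),(165,122),(245,125)],6,185,210)
bs=cp([(540,302),(490,235),(185,472),(148,408)],6,330,270)
for o in([(t,M,bt)],[(s,M,bs)],[(t,M,bt),(s,M,bs)]):
    p,r=fit(o,(.49,.33,-.05)); print(p[:2].round(4),np.degrees(p[2]).round(2),r.round(1).tolist(), "shank",fr(p[:2],p[2],[(.012,0,0)]).round(4))
Q=fr(p[:2],p[2],[(.012+a,b,.039) for a in(-.015,.015) for b in(-.006,.006)])
crop(s,330,270,440,350,6,"s21.png",proj(s,Q)); 
E
python3 fit2.py
```

```text
[0.4991 0.3383] -2.99 [[-0.3, -0.2], [0.3, -0.4], [0.2, 0.3], [-0.2, 0.3]] shank [[0.5111 0.3377 0.    ]]
[0.4985 0.3361] -2.86 [[-0.1, -0.4], [0.7, -0.0], [0.1, 0.7], [-0.7, -0.3]] shank [[0.5105 0.3355 0.    ]]
[0.4989 0.3372] -2.87 [[0.3, -0.0], [0.9, -0.3], [0.7, 0.4], [0.3, 0.4], [0.1, 0.2], [0.9, 0.5], [0.2, 1.3], [-0.5, 0.2]] shank [[0.5109 0.3366 0.    ]]
```

View pics/s21.png

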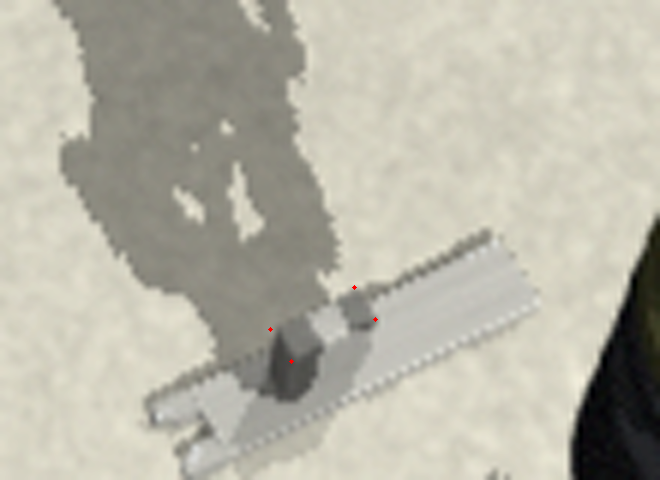

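```bash
python3 mv.py 0.511 0.3366 0.06 87.1
```

```text
pos [0.543  0.4956 0.1206] ori [-89.91  -0.39  38.58] F [-0.4  0.6 -0.6] t 19.025
xyz mm [-124.6   59.6 -104.4] twist -0.8468 dyaw 48.52
```

Call:
servo_tool([
  [-62, 30, -52],
  [-124, 55, -104],
  [-124, 60, -104],
  [-124, 60, -104],
  [-124, 60, -104],
  [-124, 60, -104],
], twist=[-0.18, -0.36, -0.54, -0.72, -0.847, -0.847], fingers=40)

```text
time_s: 19.77
eef_pos: [0.508, 0.3303, 0.0587]
orientation: [-89.9, 0.1, 86.6]
ft_force: [0.4, 0.8, -0.2]
width: 0.464
```

```bash
python3 mv.py 0.511 0.3366 -0.006 87.1
```

```text
pos [0.508  0.3303 0.0587] ori [-8.994e+01  5.000e-02  8.663e+01] F [ 0.4  0.8 -0.2] t 19.775
xyz mm [ 6.6 64.7 -2.7] twist -0.0083 dyaw 0.47
```

Call:
servo_tool([
  [5, 5, -2],
  [5, 8, -2],
  [5, 8, -2],
], twist=[-0.006, -0.006, -0.006])

```text
time_s: 20.15
eef_pos: [0.5105, 0.3363, 0.0504]
orientation: [-89.9, 0.0, 87.1]
ft_force: [-0.1, -0.3, 0.4]
width: 0.468
```

```bash
python3 mv.py 0.511 0.3366 -0.006 87.1;  python3 - <<'E'
from rig import manip
from h import *
s=manip.read_state();o=s["eef_pos"]
c=manip.camera("scene"); crop(c,330,240,440,350,6,"s22.png",proj(c,[o+[0,0,.016],o]))
E
```

```text
pos [0.5105 0.3363 0.0504] ori [-8.994e+01  4.000e-02  8.713e+01] F [-0.1 -0.3  0.4] t 20.15
xyz mm [ 0.3 56.4 -0.6] twist 0.0006 dyaw -0.03
```

View pics/s22.png

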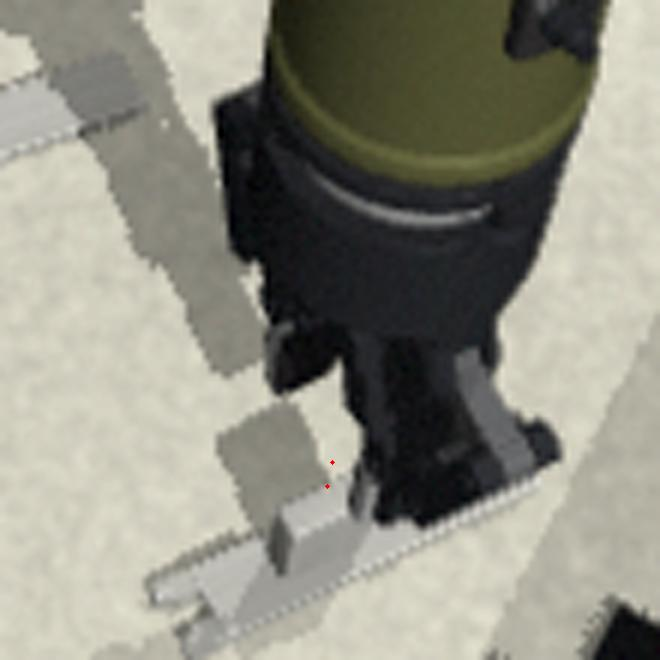

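```bash
python3 - <<'E'
from rig import manip
from h import *
s=manip.read_state();o=s["eef_pos"]; y=np.radians(s["orientation"][2])
Q=np.vstack([fr(o+[0,0,.016],y,[(a,b,0) for a in(-.02,.02) for b in(-.011,.011)])])
c=manip.camera("top"); crop(c,185,210,285,310,6,"t22.png",proj(c,Q));pickle.dump(c,open("top22.pkl","wb"))
c=manip.camera("scene"); crop(c,330,240,440,350,6,"s22.png",proj(c,Q));pickle.dump(c,open("scene22.pkl","wb"))
E
```

```text
(no output)
```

View pics/t22.png

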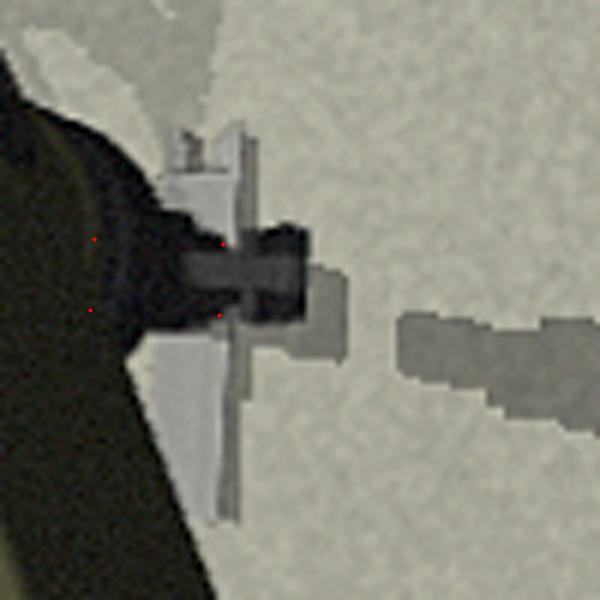

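View pics/s22.png

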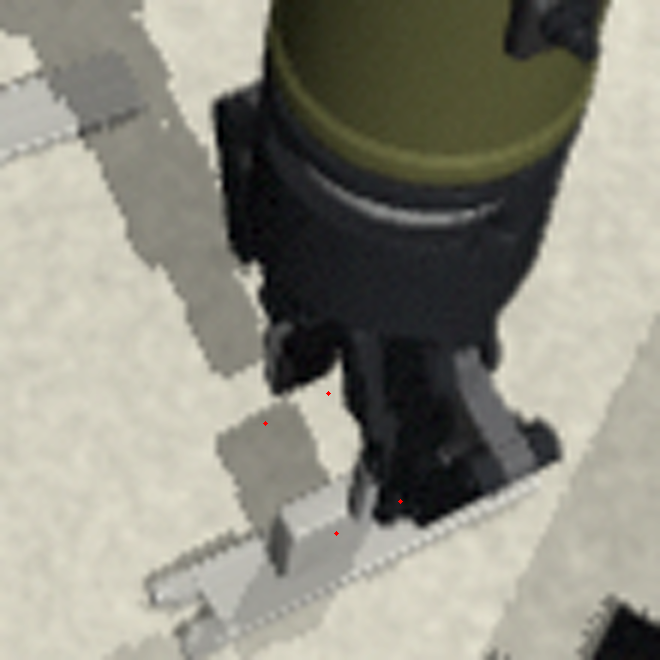

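Call:
servo_tool([
  [0, 20, 0],
  [0, 40, 0],
  [0, 54, 0],
  [0, 60, 0],
  [0, 60, 0],
], twist=[0, 0, 0, 0, 0])

```text
time_s: 20.92
eef_pos: [0.5108, 0.3363, -0.0092]
orientation: [-90.0, 0.0, 87.1]
ft_force: [-0.2, -0.0, 0.7]
width: 0.471
```

```bash
python3 - <<'E'
from rig import manip
from h import *
c=manip.camera("scene"); crop(c,330,240,440,350,6,"s23.png");pickle.dump(c,open("scene23.pkl","wb"))
E
```

```text
(no output)
```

View pics/s23.png

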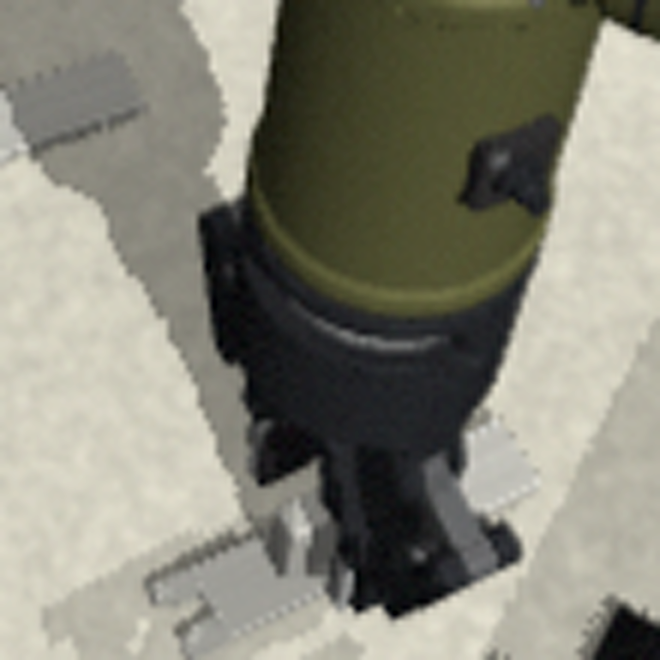

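```bash
python3 - <<'E'
from h import *
c=pickle.load(open("scene23.pkl","rb")); o=np.array([.5108,.3363,0]); y=np.radians(87.1)
for z in (0,.01,.02,.03):
    q=proj(c,fr(o+[0,0,z],y,[(-.02,-.011,0),(-.02,.011,0),(.02,-.011,0),(.02,.011,0)])); print(z,((q+.5-[330,240])*6).round(0).tolist())
E
```

```text
0 [[248.0, 520.0], [307.0, 492.0], [314.0, 626.0], [374.0, 596.0]]
0.01 [[251.0, 507.0], [310.0, 478.0], [317.0, 613.0], [378.0, 582.0]]
0.02 [[253.0, 493.0], [313.0, 464.0], [320.0, 600.0], [382.0, 569.0]]
0.03 [[256.0, 478.0], [316.0, 449.0], [323.0, 586.0], [385.0, 555.0]]
```

Call:
servo_tool([
  [0, 3, 0],
  [0, 6, 0],
  [0, 6, 0],
], twist=[0, 0, 0])

```text
time_s: 21.35
eef_pos: [0.5107, 0.3363, -0.0151]
orientation: [-90.0, 0.0, 87.1]
ft_force: [0.7, -0.3, -0.6]
width: 0.469
```

Call:
servo_tool([
  [0, 0, 0],
  [0, 0, 0],
  [0, 0, 0],
  [0, 0, 0],
  [0, 0, 0],
  [0, 0, 0],
  [0, 0, 0],
], twist=[0, 0, 0, 0, 0, 0, 0], fingers=0)

```text
time_s: 22.22
eef_pos: [0.511, 0.3365, -0.0148]
orientation: [-90.0, -0.0, 87.1]
ft_force: [0.2, -0.1, 2.4]
width: 0.126
```

Call:
servo_tool([
  [0, 0, 0],
  [0, -3, 0],
  [0, -8, 0],
  [0, -15, 0],
  [0, -25, 0],
  [0, -35, 0],
  [0, -45, 0],
  [0, -45, 0],
], twist=[0, 0, 0, 0, 0, 0, 0, 0])

```text
time_s: 23.22
eef_pos: [0.5118, 0.3369, 0.0314]
orientation: [-90.1, -0.1, 87.1]
ft_force: [0.0, -0.0, -2.3]
width: 0.127
```

```bash
python3 - <<'E'
from rig import manip
from h import *
c=manip.camera("scene"); crop(c,330,220,440,330,6,"s24.png")
p=pickle.load(open("H.pkl","rb")); print(p[:2],np.degrees(p[2]))
# target: shank centre over holder x = 65-54-20+12 = +3 
print(fr(p[:2],p[2],[(.003,0,0)]))
E
python3 mv.py 0.539 -0.105 0.05 95.6;python3 -c "
from rig import manip;print(manip.read_state()['qpos'].round(1))"
```

```text
[ 0.53575742 -0.10522819] 5.446161798825436
[[ 0.53874388 -0.10494346  0.        ]]
pos [0.5113 0.3366 0.0307] ori [-9.007e+01 -4.000e-02  8.714e+01] F [ 0.8  0.4 -2.6] t 23.275
xyz mm [-439.6  -19.6  -49.7] twist -0.1476 dyaw 8.46
[ 29.4  30.1  93.7   0.   56.1 -57.7]
```

View pics/s24.png

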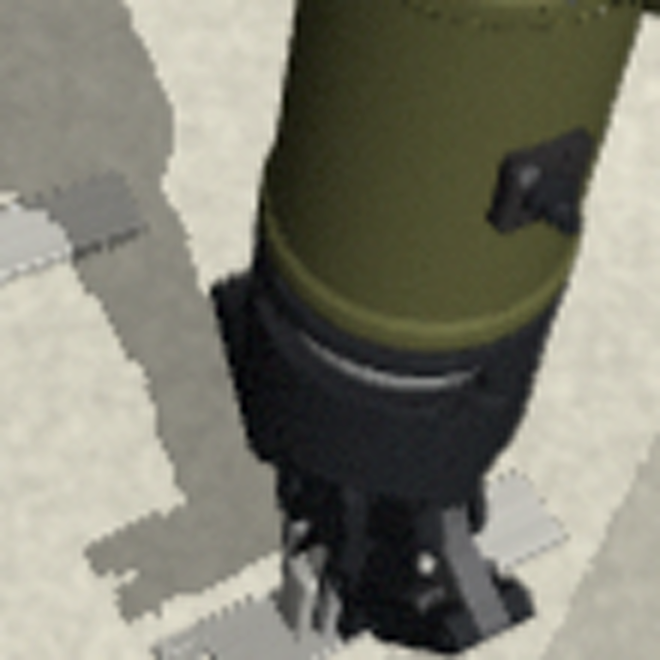

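Call:
servo_tool([
  [0, -20, 0],
  [-20, -40, -2],
  [-65, -46, -7],
  [-115, -46, -13],
  [-165, -46, -18],
  [-215, -46, -24],
  [-265, -46, -30],
  [-315, -46, -36],
  [-365, -46, -41],
  [-405, -46, -46],
], twist=[0, 0, -0.02, -0.04, -0.06, -0.08, -0.1, -0.12, -0.148, -0.148])

```text
time_s: 24.52
eef_pos: [0.5358, -0.0734, 0.0765]
orientation: [-90.0, 0.0, 95.6]
ft_force: [-0.5, 0.5, -2.8]
width: 0.128
```

Call:
servo_tool([
  [-25, 0, 0],
  [-33, 0, -4],
  [-33, 0, -4],
  [-33, 0, -4],
], twist=[0, 0, 0, 0])

```text
time_s: 25.02
eef_pos: [0.5434, -0.1019, 0.076]
orientation: [-90.0, -0.0, 95.7]
ft_force: [-1.0, -0.1, -2.9]
width: 0.127
```

```bash
python3 mv.py 0.539 -0.105 0.05 95.45; python3 - <<'E'
from rig import manip
from h import *
c=manip.camera("scene"); crop(c,210,100,330,220,5,"s25.png");pickle.dump(c,open("scene25.pkl","wb"))
c=manip.camera("top"); crop(c,370,180,490,300,5,"t25.png");pickle.dump(c,open("top25.pkl","wb"))
E
```

```text
pos [ 0.5434 -0.1019  0.076 ] ori [-8.996e+01 -4.000e-02  9.567e+01] F [-1.  -0.1 -2.9] t 25.025
xyz mm [-2.7 26.   4.6] twist 0.0039 dyaw -0.22
```

View pics/s25.png

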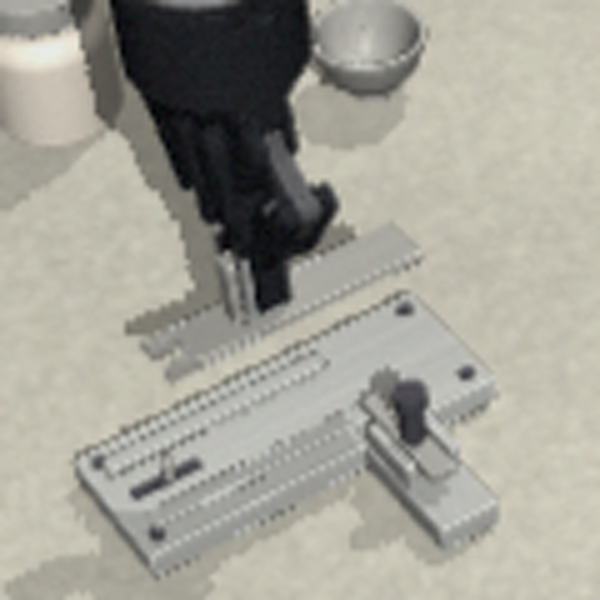

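View pics/t25.png

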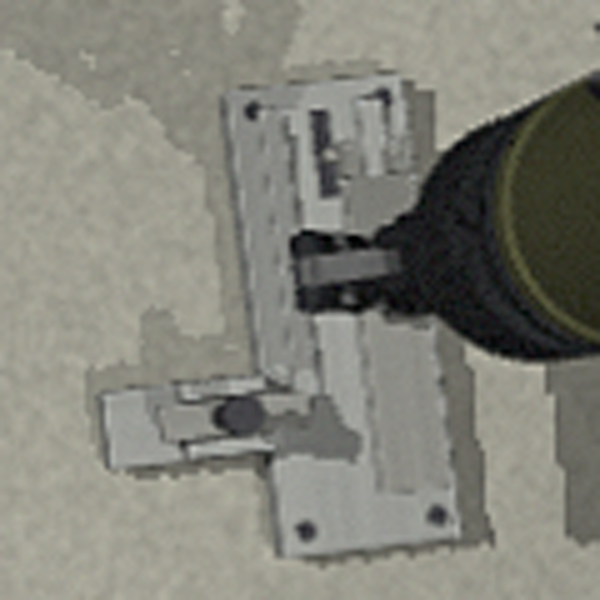

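```bash
cat > fit3.py <<'E'
from fit import *
t=pickle.load(open("top25.pkl","rb")); s=pickle.load(open("scene25.pkl","rb"))
M=np.array([(-65,13,5),(-65,-13,5),(65,13,5),(65,-13,5)])*mm
bt=cp([(380,490),(446,495)],5,370,180)
bs=cp([(423,257),(396,225),(170,372),(141,344)],5,210,100)
tcp=np.array([.5434,-.1019])
pH=pickle.load(open("H.pkl","rb"))
for dz in(.0858,.0908,.0958):
    Mz=M+[0,0,dz]
    for nm,o in(("scene",[(s,Mz,bs)]),("both",[(s,Mz,bs),(t,Mz[:2],bt)])):
        p,r=fit(o,(.53,-.1,.1)); sh=fr(p[:2],p[2],[(.012,0,0)])[0,:2]
        print(dz,nm,p[:2].round(4),np.degrees(p[2]).round(2),"shank-tcp mm",((sh-tcp)*1e3).round(1),"rms",np.sqrt((r**2).mean()).round(2),r.round(1).tolist())
E
python3 fit3.py
```

```text
0.0858 scene [ 0.528  -0.1062] 4.08 shank-tcp mm [-3.5 -3.5] rms 0.4 [[0.2, 0.1], [-0.4, -0.0], [-0.1, 0.7], [0.2, -0.8]]
0.0858 both [ 0.5286 -0.1049] 3.1 shank-tcp mm [-2.8 -2.4] rms 0.69 [[0.4, 0.8], [-0.0, 0.7], [-0.4, 0.9], [-0.0, -0.6], [0.1, 1.5], [0.8, -0.5]]
0.0908 scene [ 0.5298 -0.1012] 4.26 shank-tcp mm [-1.7  1.6] rms 0.42 [[0.4, -0.0], [-0.3, -0.1], [-0.1, 0.9], [0.0, -0.6]]
0.0908 both [ 0.5296 -0.1014] 4.01 shank-tcp mm [-1.8  1.3] rms 0.59 [[0.5, -0.0], [-0.2, -0.2], [-0.2, 0.7], [-0.0, -0.8], [-0.4, 1.0], [0.3, -1.2]]
0.0958 scene [ 0.5315 -0.0961] 4.45 shank-tcp mm [0.1 6.8] rms 0.48 [[0.6, -0.1], [-0.1, -0.3], [-0.2, 1.1], [-0.2, -0.5]]
0.0958 both [ 0.5307 -0.0979] 4.98 shank-tcp mm [-0.7  5.1] rms 0.82 [[0.5, -0.9], [-0.4, -1.0], [-0.0, 0.5], [-0.1, -0.9], [-0.9, 0.5], [-0.1, -1.9]]
```

```bash
python3 mv.py 0.537 -0.1060 0.017 95.45
```

```text
pos [ 0.5435 -0.1017  0.076 ] ori [-8.997e+01 -3.000e-02  9.571e+01] F [-0.3 -0.7 -2.1] t 25.125
xyz mm [-3.6 59.   6.8] twist 0.0045 dyaw -0.26
```

Call:
servo_tool([
  [-2, 10, 3],
  [-3.6, 25, 6.8],
  [-3.6, 45, 6.8],
  [-3.6, 57, 6.8],
  [-3.6, 59, 6.8],
  [-3.6, 59, 6.8],
], twist=[0, 0.004, 0.004, 0.004, 0.004, 0.004])

```text
time_s: 25.88
eef_pos: [0.5377, -0.1071, 0.0171]
orientation: [-90.0, 0.0, 95.4]
ft_force: [0.5, -0.1, -1.7]
width: 0.13
```

```bash
python3 mv.py 0.537 -0.1060 0.003 95.45; python3 - <<'E'
from rig import manip
from h import *
c=manip.camera("scene"); crop(c,210,130,330,220,6,"s26.png");pickle.dump(c,open("scene26.pkl","wb"))
c=manip.camera("top"); crop(c,370,180,490,300,5,"t26.png");pickle.dump(c,open("top26.pkl","wb"))
E
```

```text
pos [ 0.5377 -0.1071  0.0171] ori [-9.001e+01  1.000e-02  9.541e+01] F [ 0.5 -0.1 -1.7] t 25.875
xyz mm [ 1.2 14.1  0.6] twist -0.0006 dyaw 0.04
```

View pics/s26.png

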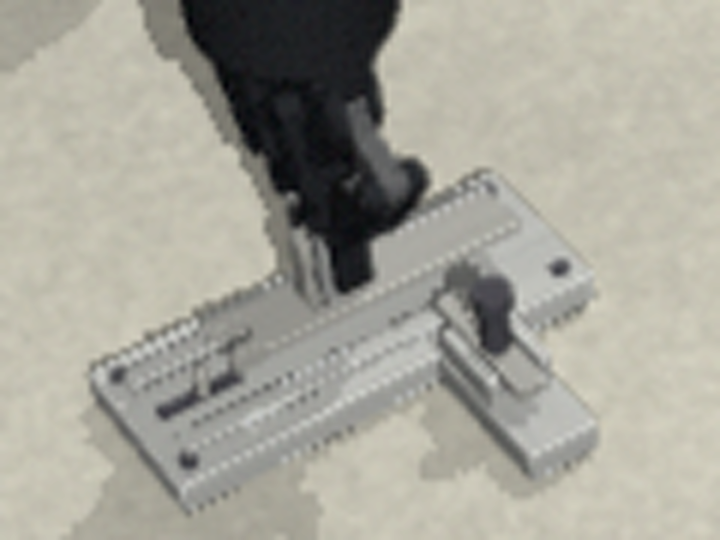

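View pics/t26.png

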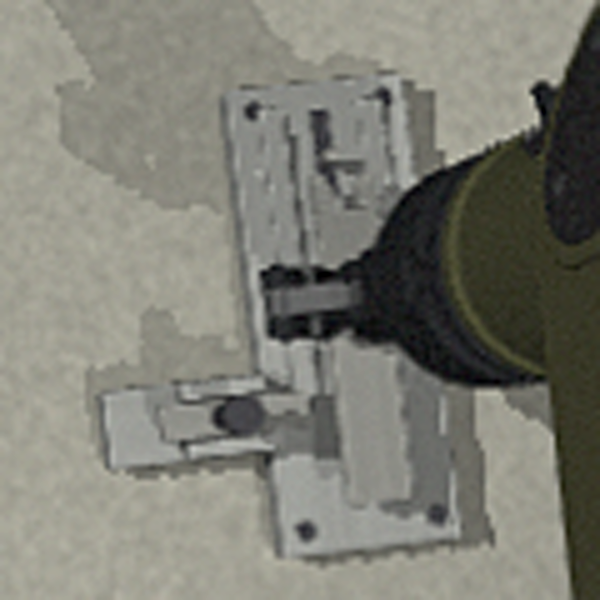

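```bash
python3 - <<'E'
from fit import *
t=pickle.load(open("top26.pkl","rb")); s=pickle.load(open("scene26.pkl","rb"))
def toH(P,h):
    d=P[:,:2]-h[:2]; c,q=np.cos(h[2]),np.sin(h[2]); return (np.c_[c*d[:,0]+q*d[:,1],-q*d[:,0]+c*d[:,1]]*1e3).round(1).tolist()
hT=(.536,-.1049,np.radians(5.27)); hS=(.5354,-.1062,np.radians(6.06)); hB=(.5358,-.1052,np.radians(5.45))
pt=cp([(344,497),(411,507),(337,360),(400,360)],5,370,180)
for z in(.035,.037,.039): print("top",z,toH(unproj(t,pt,z),hT))
ps=cp([(478,180),(520,222),(300,332),(195,320)],6,210,130)
for z in(.035,.037,.039): print("scene",z,toH(unproj(s,ps,z),hS))
print("tcp in holder",toH(np.array([[.5377,-.1071]]),hB))
E
```

```text
top 0.035 [[-72.6, 13.4], [-79.2, -12.7], [-19.0, 9.7], [-21.6, -15.3]]
top 0.037 [[-72.5, 13.9], [-79.2, -12.1], [-19.1, 10.3], [-21.6, -14.6]]
top 0.039 [[-72.4, 14.5], [-79.1, -11.4], [-19.1, 10.9], [-21.6, -14.0]]
scene 0.035 [[-76.3, -18.9], [-76.7, 10.7], [24.1, 9.5], [53.4, -20.0]]
scene 0.037 [[-75.3, -17.1], [-75.6, 12.5], [24.9, 11.2], [54.0, -18.1]]
scene 0.039 [[-74.2, -15.2], [-74.6, 14.2], [25.6, 13.0], [54.7, -16.3]]
tcp in holder [[1.7, -2.1]]
```

Call:
servo_tool([
  [1, 2, 1],
  [2.1, 6, 1.5],
  [2.1, 9, 1.5],
  [2.1, 10, 1.5],
  [2.1, 10, 1.5],
], twist=[-0.01, -0.022, -0.022, -0.022, -0.022])

```text
time_s: 26.6
eef_pos: [0.5357, -0.1052, 0.0068]
orientation: [-90.0, -0.0, 96.7]
ft_force: [0.1, -0.1, -1.6]
width: 0.126
```

```bash
python3 - <<'E'
from rig import manip
from h import *
c=manip.camera("scene"); crop(c,210,130,330,220,6,"s27.png");pickle.dump(c,open("scene27.pkl","wb"))
c=manip.camera("top"); crop(c,370,180,490,300,5,"t27.png");pickle.dump(c,open("top27.pkl","wb"))
E
```

```text
(no output)
```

View pics/s27.png

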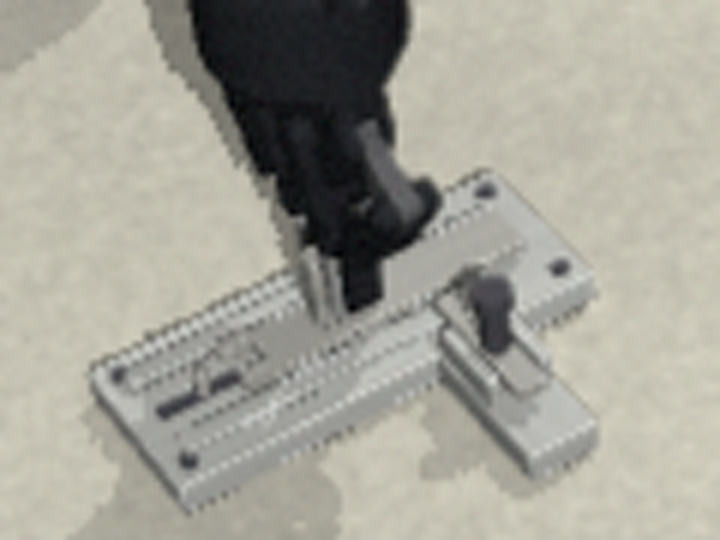

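View pics/t27.png

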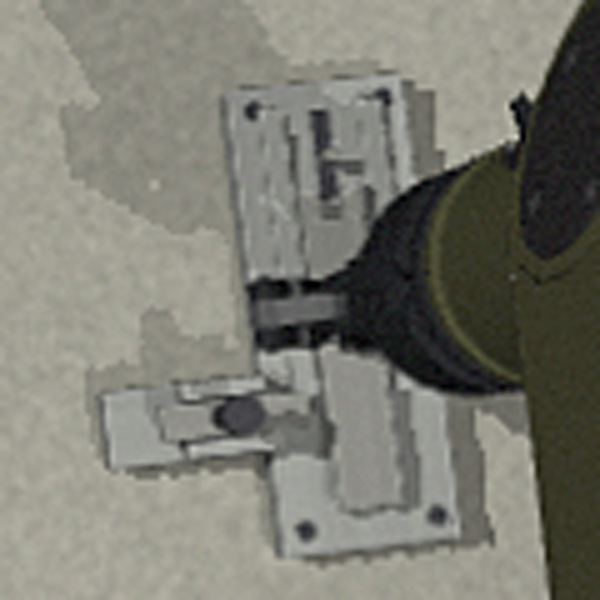

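```bash
python3 - <<'E'
from fit import *
t=pickle.load(open("top27.pkl","rb")); s=pickle.load(open("scene27.pkl","rb"))
def toH(P,h):
    d=P[:,:2]-h[:2]; c,q=np.cos(h[2]),np.sin(h[2]); return (np.c_[c*d[:,0]+q*d[:,1],-q*d[:,0]+c*d[:,1]]*1e3).round(1).tolist()
hT=(.536,-.1049,np.radians(5.27)); hS=(.5354,-.1062,np.radians(6.06))
print("top",toH(unproj(t,cp([(337,508),(401,514),(322,360),(389,370)],5,370,180),.0266),hT))
print("scene",toH(unproj(s,cp([(490,207),(520,247),(340,322),(262,362)],6,210,130),.0266),hS))
E
```

```text
top [[-76.9, 14.2], [-82.0, -11.1], [-18.2, 13.3], [-24.9, -13.1]]
scene [[-76.1, -10.8], [-73.2, 14.9], [5.6, 6.9], [40.7, 6.9]]
```

Call:
servo_tool([
  [0, 1, 0],
  [0, 2.5, 0],
  [0, 4, 0],
  [0, 4.6, 0],
  [0, 4.6, 0],
], twist=[-0.012, -0.017, -0.017, -0.017, -0.017])

```text
time_s: 27.32
eef_pos: [0.5359, -0.1055, 0.0046]
orientation: [-90.1, 0.0, 97.7]
ft_force: [-5.0, 0.6, 15.4]
width: 0.127
```

Call:
servo_tool([
  [0, 0.6, 0],
  [0, 0.9, 0],
], twist=[0, 0])

```text
time_s: 27.58
eef_pos: [0.536, -0.1055, 0.0044]
orientation: [-90.1, 0.1, 97.7]
ft_force: [-6.8, 0.7, 22.9]
width: 0.131
```

Call:
servo_tool([
  [0, -2, 0],
  [0, -4.5, 0],
  [0, -4.5, 0],
], twist=[0, 0, 0])

```text
time_s: 27.95
eef_pos: [0.5359, -0.1052, 0.0059]
orientation: [-90.0, 0.0, 97.6]
ft_force: [0.9, -0.1, -1.6]
width: 0.13
```

```bash
python3 - <<'E'
from rig import manip
from h import *
print(manip.read_state()["ft_force"].round(1))
c=manip.camera("scene"); crop(c,215,140,325,215,7,"s28.png");pickle.dump(c,open("scene28.pkl","wb"))
c=manip.camera("top"); crop(c,400,185,480,300,7,"t28.png");pickle.dump(c,open("top28.pkl","wb"))
E
python3 -c "
import cv2
a=cv2.imread('pics/t28.png');print(a.shape);cv2.imwrite('pics/t28.png',a[:600])
cv2.imwrite('pics/t28b.png',a[400:])"
```

```text
[ 0.9 -0.1 -1.6]
(805, 560, 3)
```

View pics/s28.png

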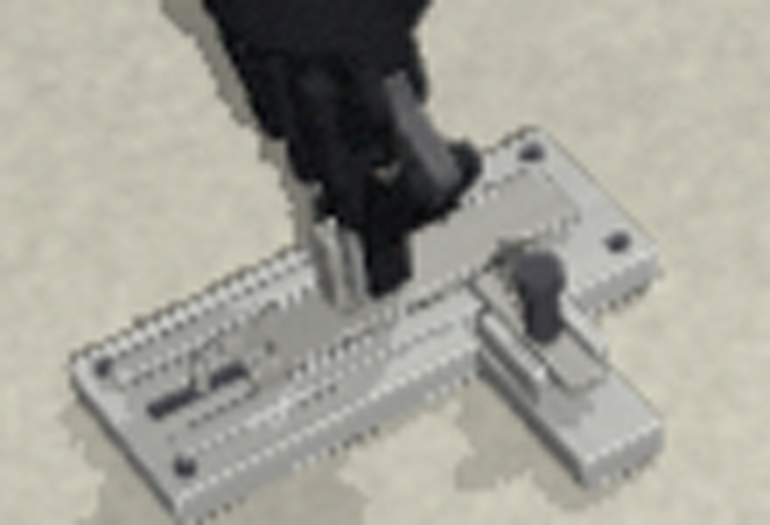

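View pics/t28.png

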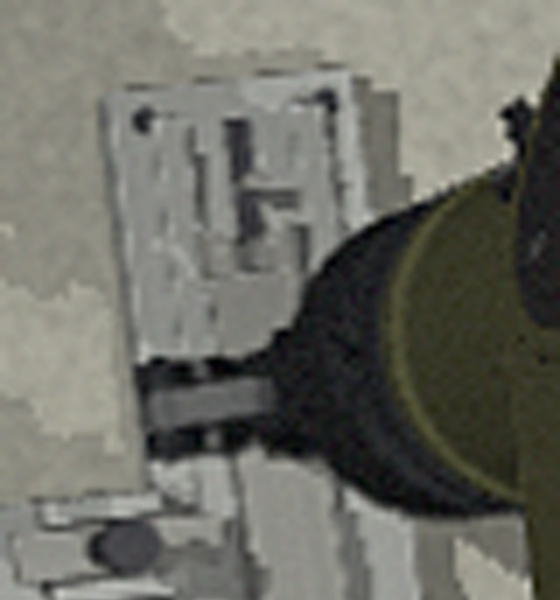

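View pics/t28b.png

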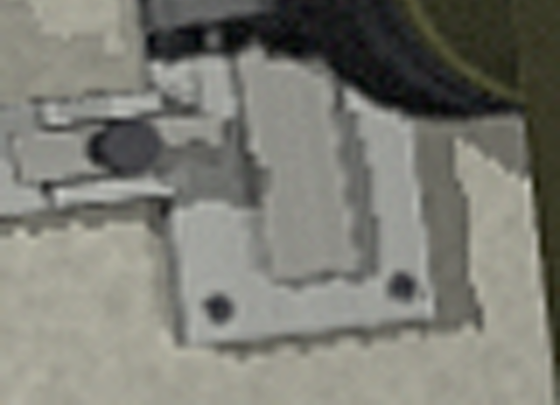

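```bash
python3 - <<'E'
from fit import *
t=pickle.load(open("top28.pkl","rb")); s=pickle.load(open("scene28.pkl","rb"))
def toH(P,h):
    d=P[:,:2]-h[:2]; c,q=np.cos(h[2]),np.sin(h[2]); return (np.c_[c*d[:,0]+q*d[:,1],-q*d[:,0]+c*d[:,1]]*1e3).round(1).tolist()
hT=(.536,-.1049,np.radians(5.27)); hS=(.5354,-.1062,np.radians(6.06)); hB=(.5358,-.1052,np.radians(5.45))
print("top",toH(unproj(t,cp([(270,683),(366,676),(240,470),(338,490)],7,400,185),.0257),hT))
# overlay predicted blade in both given TCP & rails, blade = tcp shank
tcp=np.array([.5359,-.1052]); 
for nm,c,h,b in(("top",t,hT,(400,185,480,300)),("scene",s,hS,(215,140,325,215))):
    rails=np.vstack([fr((h[0],h[1]),h[2],[(x,y,.020) for x in np.linspace(-.033,.085,25)]) for y in(.0155,-.0155)])
    crop(c,*b,7,"o28%s.png"%nm,proj(c,rails))
a=cv2.imread("pics/o28top.png"); cv2.imwrite("pics/o28top.png",a[60:560])
E
```

```text
top [[-79.1, 11.9], [-80.1, -15.8], [-18.4, 13.3], [-26.9, -14.1]]
```

View pics/o28top.png

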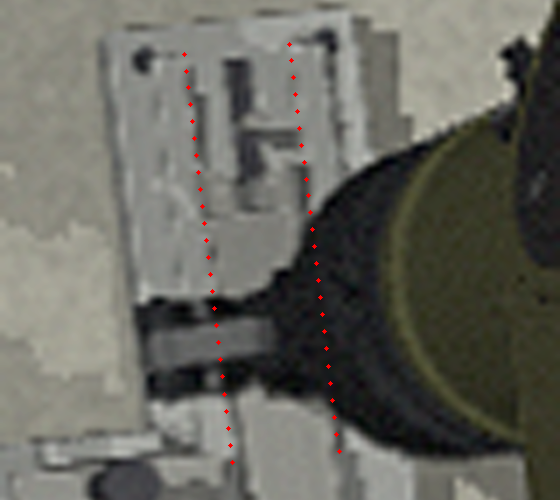

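View pics/o28scene.png

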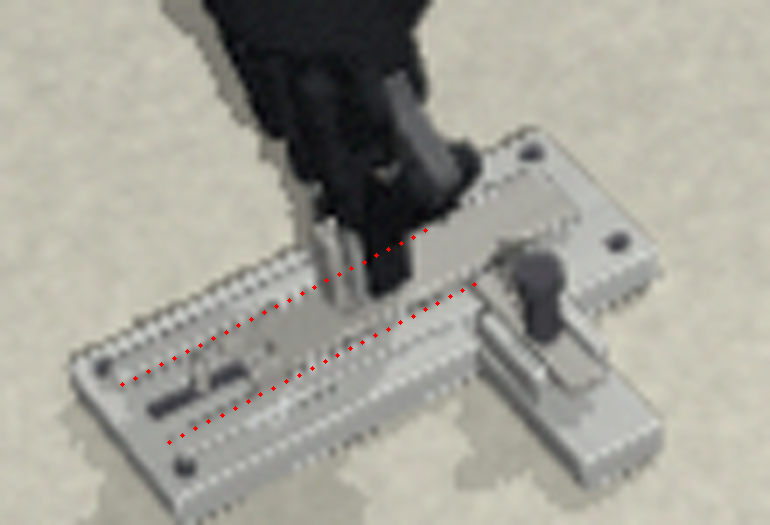

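Call:
servo_tool([
  [1, 0, 0],
  [1.3, 0.5, 0],
  [1.3, 1.5, 0],
  [1.3, 2, 0],
  [1.3, 2, 0],
], twist=[0.013, 0.013, 0.013, 0.013, 0.013])

```text
time_s: 28.68
eef_pos: [0.5355, -0.1038, 0.0051]
orientation: [-90.0, 0.0, 96.9]
ft_force: [-2.2, -0.1, 7.7]
width: 0.132
```

Call:
servo_tool([
  [0, 0.5, 0],
  [0, 0.8, 0],
], twist=[0, 0])

```text
time_s: 28.92
eef_pos: [0.5355, -0.1039, 0.005]
orientation: [-90.0, 0.0, 96.9]
ft_force: [-4.2, 0.9, 17.0]
width: 0.131
```

```bash
python3 - <<'E'
from rig import manip
import numpy as np
s=manip.read_state(); print(s["ft_force"],s["wrist_torque"],s["eef_pos"],s["orientation"])
F=s["ft_force"];T=s["wrist_torque"]
# contact at height d below ref: T=r x F
for d in(0,-.1,-.15,-.2):
    # Tx=ry Fz - rz Fy ; Ty= rz Fx - rx Fz
    ry=(T[0]+d*F[1])/F[2]; rx=(d*F[0]-T[1])/F[2]; print(d,"rx,ry mm",(rx*1e3).round(1),(ry*1e3).round(1))
E
```

```text
[-4.16439633  0.87620637 16.99172953] [0.41332571 0.71464847 0.02413256] [ 0.53548859 -0.10385871  0.00499219] [-9.00294740e+01  1.00400019e-02  9.68913487e+01]
0 rx,ry mm -42.1 24.3
-0.1 rx,ry mm -17.6 19.2
-0.15 rx,ry mm -5.3 16.6
-0.2 rx,ry mm 7.0 14.0
```

Wrist torque puts the contact about 15 mm to +y, so the blade rides the +y rail. I'll lift slightly, shift toward −y and retry.

Call:
servo_tool([
  [0, -2.5, 0],
  [-1.5, -3.2, 0],
  [-2.8, -3.2, 0],
  [-2.8, -3.2, 0],
], twist=[0, 0.01, 0.015, 0.015])

```text
time_s: 29.42
eef_pos: [0.5358, -0.1068, 0.006]
orientation: [-90.0, -0.0, 96.0]
ft_force: [-0.3, 0.3, -2.2]
width: 0.128
```

Call:
servo_tool([
  [0, 1, 0],
  [0, 2, 0],
  [0, 3, 0],
  [0, 3, 0],
], twist=[0, 0, 0, 0])

```text
time_s: 29.92
eef_pos: [0.5358, -0.1066, 0.0033]
orientation: [-90.0, -0.0, 96.0]
ft_force: [0.3, 0.1, -1.2]
width: 0.128
```

```bash
cat > tq.py <<'E'
from rig import manip
import numpy as np
s=manip.read_state(); F=s["ft_force"];T=s["wrist_torque"]; print("F",F.round(1),"T",T.round(3),s["eef_pos"].round(4),s["orientation"].round(1),s["time_s"])
for d in(-.15,-.2):
    ry=(T[0]+d*F[1])/F[2]; rx=(d*F[0]-T[1])/F[2]; print(d,"rx,ry mm",(rx*1e3).round(1),(ry*1e3).round(1))
E
python3 tq.py
```

```text
F [ 0.3  0.1 -1.2] T [-0.007  0.006  0.018] [ 0.5358 -0.1066  0.0033] [-90.  -0.  96.] 29.925
-0.15 rx,ry mm 46.0 13.4
-0.2 rx,ry mm 59.7 15.8
```

Call:
servo_tool([
  [0, 0.8, 0],
  [0, 1.6, 0],
  [0, 2, 0],
  [0, 2, 0],
], twist=[0, 0, 0, 0])

```text
time_s: 30.42
eef_pos: [0.5359, -0.1067, 0.0014]
orientation: [-90.0, 0.0, 96.0]
ft_force: [-0.4, -0.5, -1.4]
width: 0.13
```

Call:
servo_tool([
  [0, 0.3, 0],
  [0, 0.5, 0],
], twist=[0, 0])

```text
time_s: 30.68
eef_pos: [0.536, -0.1067, 0.0012]
orientation: [-90.0, 0.0, 96.0]
ft_force: [-0.2, 0.4, 1.7]
width: 0.126
```

```bash
python3 tq.py
```

```text
F [-0.2  0.4  1.7] T [ 0.063  0.144 -0.009] [ 0.536  -0.1067  0.0012] [-90.   0.  96.] 30.675
-0.15 rx,ry mm -70.9 2.3
-0.2 rx,ry mm -66.1 -9.4
```

Call:
servo_tool([
  [0, 0, -2],
  [0, 0, -5],
  [0, 0, -8],
  [0, 0, -11],
  [0, 0, -14],
  [0, 0, -14],
], twist=[0, 0, 0, 0, 0, 0])

```text
time_s: 31.42
eef_pos: [0.5491, -0.1051, 0.0012]
orientation: [-89.9, -0.0, 96.0]
ft_force: [-4.3, 0.4, 4.9]
width: 0.127
```

```bash
python3 tq.py; python3 - <<'E'
from rig import manip
from h import *
c=manip.camera("scene"); crop(c,215,140,325,215,7,"s29.png")
E
```

```text
F [-4.3  0.4  4.9] T [-0.031  0.468 -0.004] [ 0.5491 -0.1051  0.0012] [-89.9  -0.   96. ] 31.425
-0.15 rx,ry mm 35.0 -19.1
-0.2 rx,ry mm 78.3 -23.3
```

View pics/s29.png

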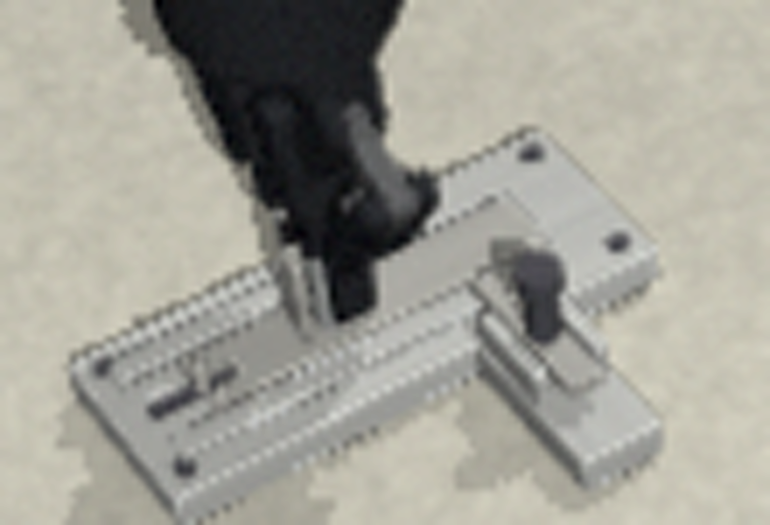

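Call:
servo_tool([
  [0, -0.4, -1],
  [0, -0.4, -2],
  [0, -0.4, -3],
  [0, -0.4, -4],
  [0, -0.4, -4],
], twist=[0, 0, 0, 0, 0])

```text
time_s: 32.1
eef_pos: [0.5544, -0.1048, 0.0012]
orientation: [-90.0, 0.0, 96.0]
ft_force: [0.0, 0.3, -0.2]
width: 0.126
```

Call:
servo_tool([
  [0, 0, -1],
  [0, 0, -2],
  [0, 0, -2],
], twist=[0, 0, 0])

```text
time_s: 32.48
eef_pos: [0.5564, -0.1046, 0.0013]
orientation: [-90.0, 0.0, 96.0]
ft_force: [0.2, -0.5, -2.0]
width: 0.126
```

Call:
servo_tool([
  [0, 0.2, -1],
  [0, 0.2, -2],
  [0, 0.2, -2],
], twist=[0, 0, 0])

```text
time_s: 32.85
eef_pos: [0.5578, -0.1043, 0.0012]
orientation: [-90.0, -0.0, 96.0]
ft_force: [-2.1, -0.2, 1.8]
width: 0.126
```

Call:
servo_tool([
  [0, 0, -1],
  [0, 0, -1.5],
  [0, 0, -1.5],
], twist=[0, 0, 0])

```text
time_s: 33.22
eef_pos: [0.5578, -0.1043, 0.0012]
orientation: [-89.9, -0.0, 96.0]
ft_force: [-6.1, -2.1, 4.2]
width: 0.129
```

Call:
servo_tool([
  [0, 0, -0.8],
  [0, 0, -1.5],
  [0, 0, -1.5],
  [0, 0, -1.5],
], twist=[0, 0, 0, 0])

```text
time_s: 33.72
eef_pos: [0.5579, -0.1042, 0.0012]
orientation: [-89.7, -0.0, 96.0]
ft_force: [-7.6, -2.3, 7.7]
width: 0.129
```

```bash
python3 tq.py; python3 - <<'E'
from rig import manip
from h import *
c=manip.camera("scene"); crop(c,220,170,290,215,10,"s30.png");pickle.dump(c,open("scene30.pkl","wb"))
c=manip.camera("top"); crop(c,400,185,480,245,8,"t30.png");pickle.dump(c,open("top30.pkl","wb"))
E
```

```text
F [-7.6 -2.3  7.7] T [-0.388  1.047 -0.12 ] [ 0.5579 -0.1042  0.0012] [-89.7  -0.   96. ] 33.725
-0.15 rx,ry mm 11.3 -4.6
-0.2 rx,ry mm 60.2 10.5
```

View pics/s30.png

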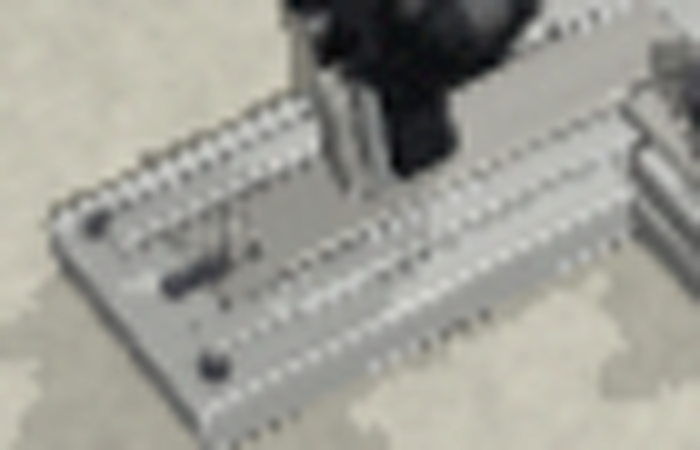

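View pics/t30.png

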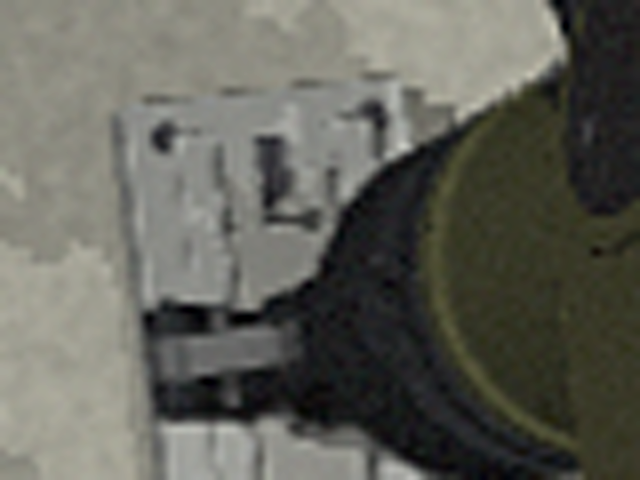

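```bash
python3 - <<'E'
from fit import *
def toH(P,h):
    d=P[:,:2]-h[:2]; c,q=np.cos(h[2]),np.sin(h[2]); return (np.c_[c*d[:,0]+q*d[:,1],-q*d[:,0]+c*d[:,1]]*1e3).round(1).tolist()
hS=(.5354,-.1062,np.radians(6.06)); hT=(.536,-.1049,np.radians(5.27))
print("pin top",toH(unproj(s,cp([(200,283)],7,215,150),.028),hS),"base",toH(unproj(s,cp([(203,322)],7,215,150),.016),hS))
crop(s,225,180,260,205,20,"pin0.png"); crop(t,420,195,450,225,20,"pin0t.png")
s2=pickle.load(open("scene30.pkl","rb")); crop(s2,230,180,265,210,20,"pin1.png")
# predicted notch features for pin x
for px in(60,63,66): print(px,((proj(s,fr(hS[:2],hS[2],[(px*mm,0,.016),(px*mm,0,.028)]))+.5-[225,180])*20).round(0).tolist(),((proj(t,fr(hT[:2],hT[2],[(px*mm,0,.016),(px*mm,0,.028)]))+.5-[420,195])*20).round(0).tolist())
E
```

```text
pin top [[60.1, -5.5]] base [[64.0, -0.4]]
60 [[412.0, 307.0], [396.0, 237.0]] [[296.0, 362.0], [329.0, 345.0]]
63 [[389.0, 319.0], [373.0, 249.0]] [[292.0, 333.0], [326.0, 316.0]]
66 [[367.0, 330.0], [351.0, 260.0]] [[289.0, 304.0], [322.0, 286.0]]
```

View pics/pin0.png

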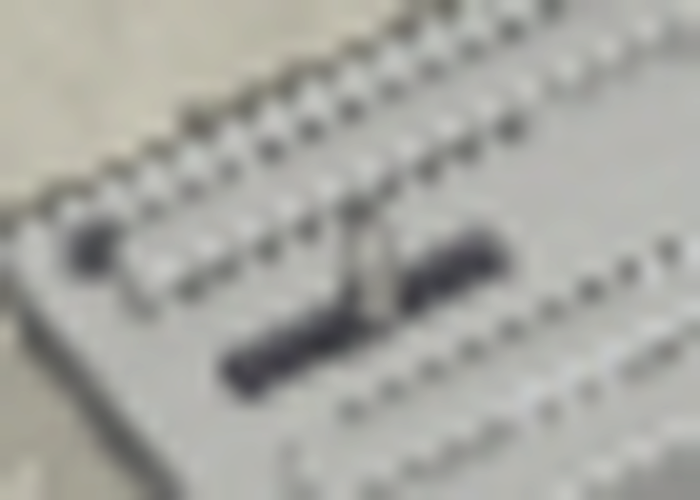

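View pics/pin1.png

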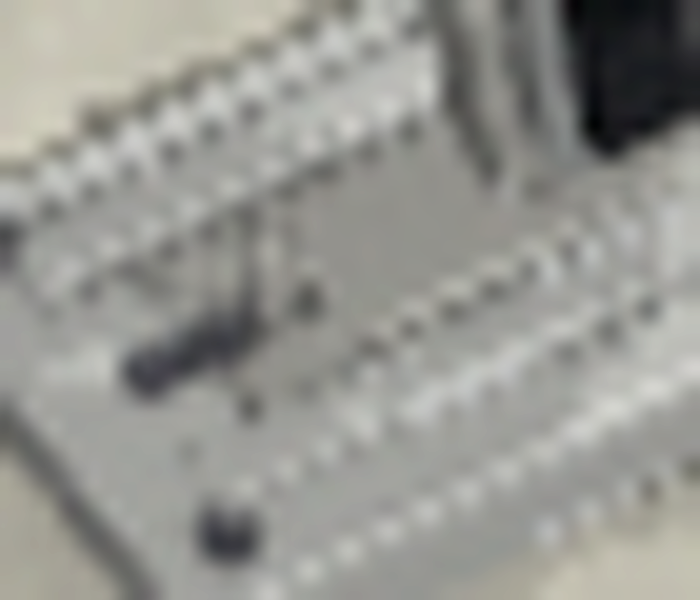

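View pics/pin0t.png

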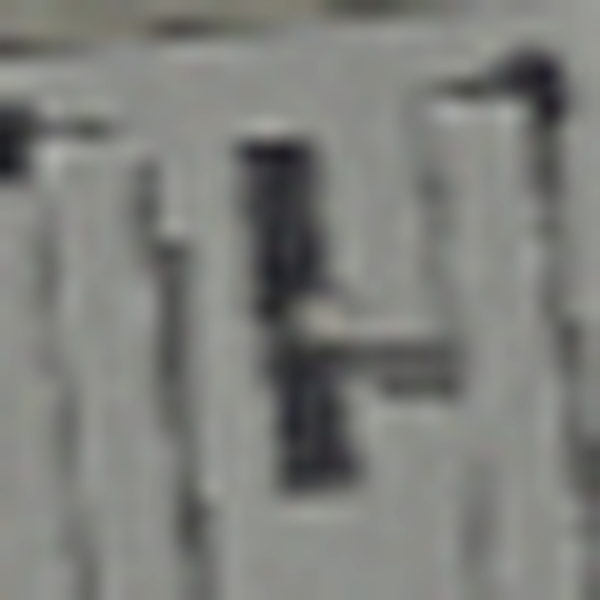

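The stop is hard: the TCP stayed at x ≈ 0.558 while the force rose. It implies the pin is at 62–64 mm, and the images give 63–64.5 mm, so the notch looks home. I'll lean to about 10 N and hold.

Call:
servo_tool([
  [0, -0.3, -0.8],
  [0, -0.3, -1.6],
  [0, -0.3, -1.6],
  [0, -0.3, -1.6],
  [0, -0.3, -1.6],
], twist=[0, 0, 0, 0, 0])

```text
time_s: 34.45
eef_pos: [0.5579, -0.1042, 0.0013]
orientation: [-89.6, -0.0, 96.1]
ft_force: [-11.4, -3.5, 8.9]
width: 0.124
```

Call:
servo_tool([
  [0, 0, 0],
  [0, 0, 0],
  [0, 0, 0],
  [0, 0, 1],
  [0, -0.4, 2.5],
], twist=[0, 0, 0, 0, 0])

```text
time_s: 35.08
eef_pos: [0.558, -0.1042, 0.0014]
orientation: [-89.8, -0.0, 96.0]
ft_force: [-2.3, -1.5, -3.2]
width: 0.128
```

Call:
servo_tool([
  [0, 0, 0],
  [0, 0, 0],
  [0, 0, 0],
  [0, 0, 0],
], twist=[0, 0, 0, 0], fingers=34)

```text
time_s: 35.58
eef_pos: [0.5604, -0.1042, 0.0019]
orientation: [-90.0, 0.0, 96.0]
ft_force: [0.3, 0.0, 0.1]
width: 0.397
```

Call:
servo_tool([
  [0, -10, 0],
  [0, -40, 0],
  [0, -80, 0],
  [0, -90, 0],
], twist=[0, 0, 0, 0])

```text
time_s: 36.08
eef_pos: [0.5622, -0.1047, 0.0952]
orientation: [-90.3, 0.1, 96.0]
ft_force: [-0.2, 0.1, 1.4]
width: 0.398
```

```bash
python3 tq.py; python3 - <<'E'
from rig import manip
from h import *
c=manip.camera("scene"); crop(c,215,140,325,220,7,"s31.png");pickle.dump(c,open("scene31.pkl","wb"))
c=manip.camera("top"); crop(c,390,185,490,300,5,"t31.png");pickle.dump(c,open("top31.pkl","wb"))
E
```

```text
F [-0.2  0.1  1.4] T [-0.033  0.011 -0.07 ] [ 0.5622 -0.1047  0.0952] [-90.3   0.1  96. ] 36.075
-0.15 rx,ry mm 16.0 -31.2
-0.2 rx,ry mm 23.9 -33.9
```

View pics/s31.png

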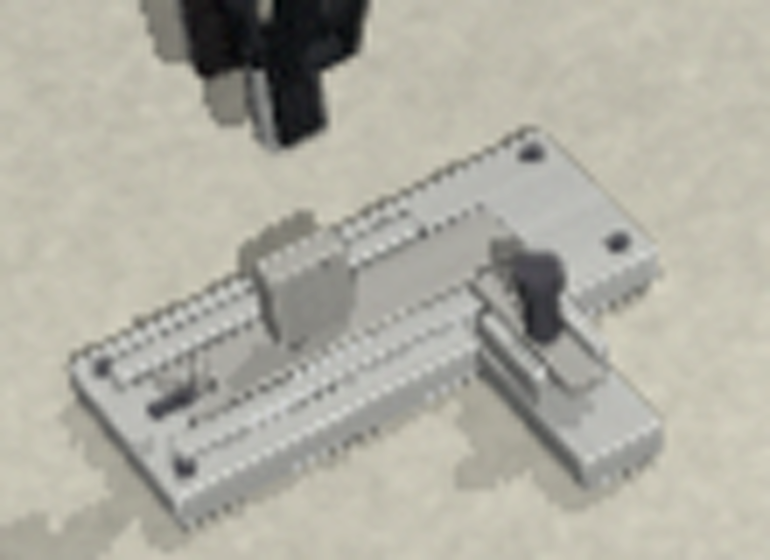

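View pics/t31.png

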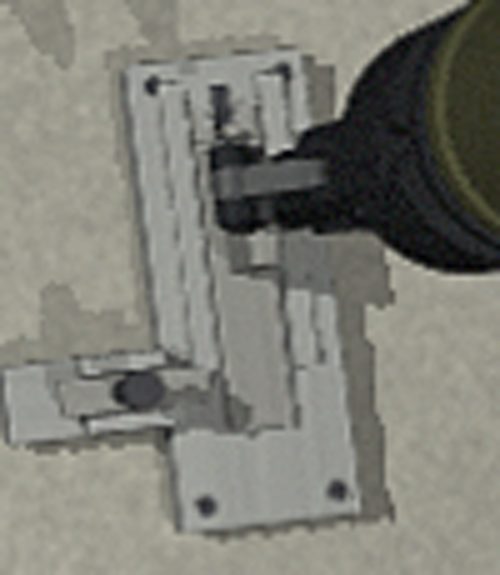

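```bash
python3 - <<'E'
from fit import *
def toH(P,h):
    d=P[:,:2]-h[:2]; c,q=np.cos(h[2]),np.sin(h[2]); return (np.c_[c*d[:,0]+q*d[:,1],-q*d[:,0]+c*d[:,1]]*1e3).round(1).tolist()
t=pickle.load(open("top31.pkl","rb")); s=pickle.load(open("scene31.pkl","rb"))
hS=(.5354,-.1062,np.radians(6.06)); hT=(.536,-.1049,np.radians(5.27))
kt=unproj(t,cp([(140,390)],5,390,185),.059); ks=unproj(s,cp([(540,268)],7,215,140),.057)
print("knob top",kt,toH(kt,hT),"scene",ks,toH(ks,hS))
print("tail top",toH(unproj(t,cp([(243,432),(297,428)],5,390,185),.021),hT))
h=(.5357,-.1060,np.radians(5.7))
for yy in(.092,.085,.04,.034): print(yy,fr(h[:2],h[2],[(-.036,yy,0)]).round(4))
E
python3 mv.py 0.4922 -0.013 0.08 95.7
```

```text
knob top [[ 0.49441911 -0.05199654  0.059     ]] [[-36.5, 56.5]] scene [[ 0.49289799 -0.05698007  0.057     ]] [[-37.1, 53.4]]
tail top [[-57.3, 7.8], [-58.0, -14.1]]
0.092 [[ 0.4907 -0.018   0.    ]]
0.085 [[ 0.4914 -0.025   0.    ]]
0.04 [[ 0.4959 -0.0698  0.    ]]
0.034 [[ 0.4965 -0.0757  0.    ]]
pos [ 0.561  -0.1044  0.0936] ori [-9.019e+01  7.000e-02  9.603e+01] F [ 0.9 -0.1 -1. ] t 36.175
xyz mm [98.2 13.2 58.9] twist 0.0057 dyaw -0.33
```

Call:
servo_tool([
  [40, 0, 25],
  [93, 0, 61],
  [93, 0, 61],
  [93, 0, 61],
  [93, 0, 61],
  [93, 0, 61],
  [93, 0, 61],
  [93, 0, 61],
  [93, 0, 61],
  [93, 0, 61],
], twist=[0.1, 0.28, 0.46, 0.64, 0.82, 1.0, 1.18, 1.36, 1.54, 1.576], fingers=0)

```text
time_s: 37.42
eef_pos: [0.4883, -0.0179, 0.0906]
orientation: [-90.0, 0.2, 5.7]
ft_force: [-0.4, 0.1, -0.2]
width: 0.0
```

```bash
python3 mv.py 0.4907 -0.018 0.012 5.7; python3 - <<'E'
from rig import manip
from h import *
c=manip.camera("scene"); crop(c,215,120,335,220,6,"s32.png");pickle.dump(c,open("scene32.pkl","wb")); crop(c,225,175,260,205,20,"pin2.png")
c=manip.camera("top"); pickle.dump(c,open("top32.pkl","wb")); crop(c,410,195,460,285,6,"t32.png"); crop(c,420,195,450,225,20,"pin2t.png")
E
```

```text
pos [ 0.4883 -0.0179  0.0906] ori [-89.97   0.16   5.73] F [-0.4  0.1 -0.2] t 37.425
xyz mm [ 2.6 78.6 -0.3] twist 0.0005 dyaw -0.03
```

View pics/s32.png

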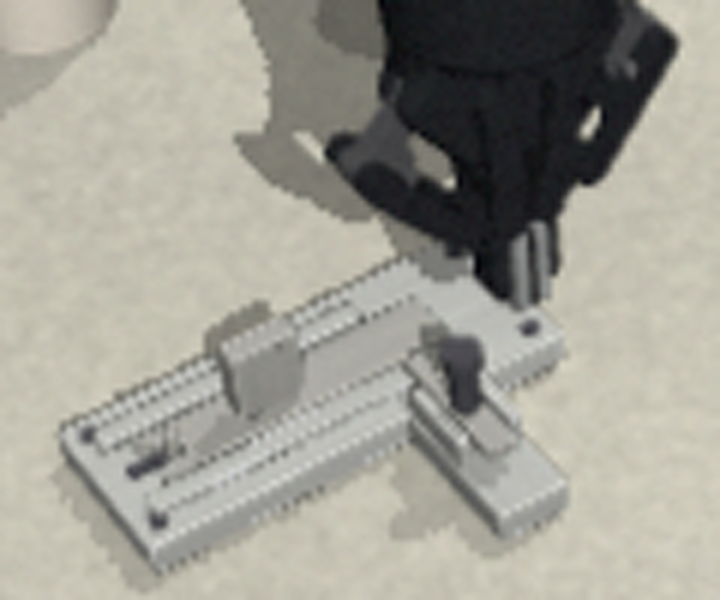

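View pics/pin2.png

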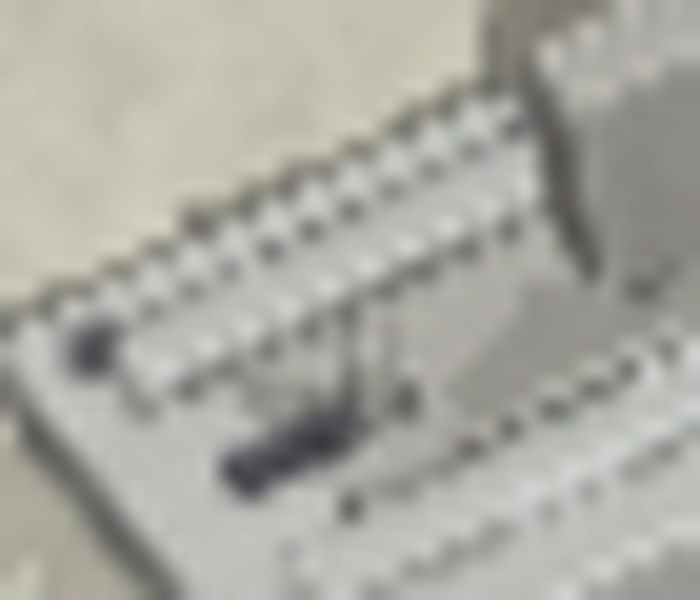

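View pics/t32.png

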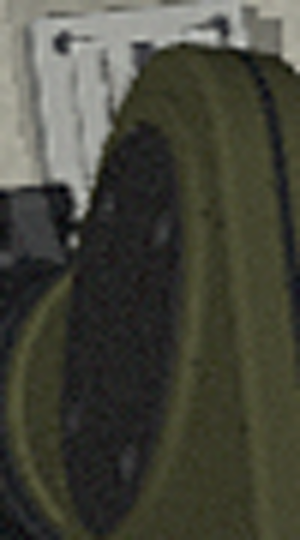

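View pics/pin2t.png

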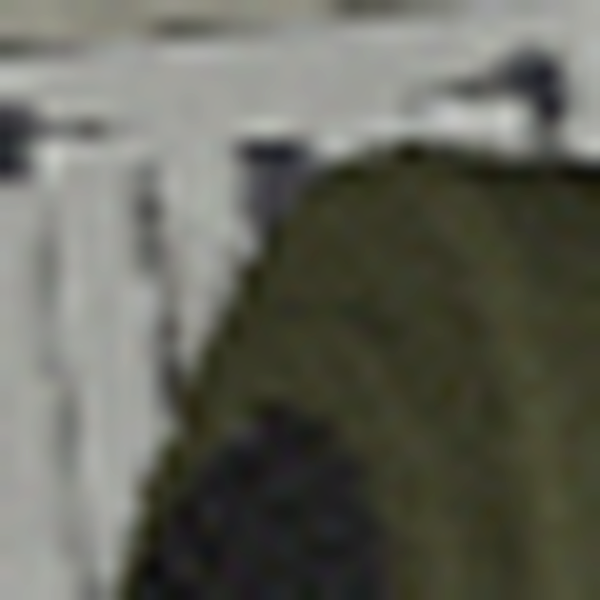

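Call:
servo_tool([
  [2, 25, 0],
  [2, 50, 0],
  [2, 68, 0],
  [2, 70, 0],
  [2, 70, 0],
], twist=[0, 0, 0, 0, 0])

```text
time_s: 38.15
eef_pos: [0.4916, -0.0179, 0.0219]
orientation: [-90.0, 0.0, 5.8]
ft_force: [0.3, 0.2, 0.7]
width: 0.002
```

```bash
python3 tq.py; python3 - <<'E'
from rig import manip
from h import *
c=manip.camera("scene"); crop(c,255,140,325,220,7,"s33.png");pickle.dump(c,open("scene33.pkl","wb"))
o=manip.read_state()["eef_pos"]
print(((proj(c,[o+[0,.011,z] for z in(.01,.02,.03,.04)])+.5-[255,140])*7).round(0))
E
```

```text
F [0.3 0.2 0.7] T [-0.038 -0.005  0.009] [ 0.4916 -0.0179  0.0219] [-90.    0.    5.8] 38.15
-0.15 rx,ry mm -44.2 -89.0
-0.2 rx,ry mm -61.2 -101.5
[[340. 419.]
 [338. 398.]
 [337. 377.]
 [336. 355.]]
```

View pics/s33.png

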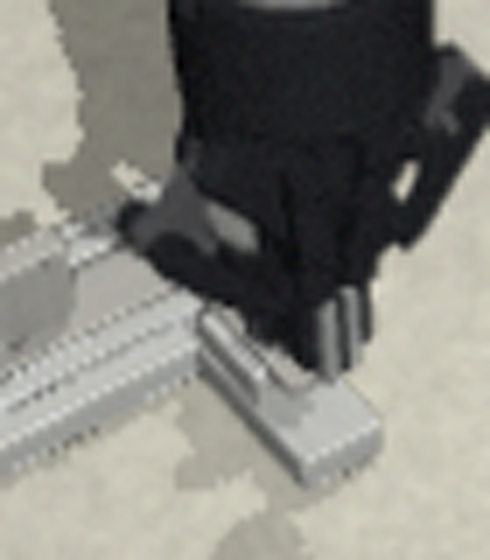

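Call:
servo_tool([
  [0, 5, 0],
  [0, 11, 0],
  [0, 11, -4],
  [0, 11, -7],
  [0, 11, -8],
], twist=[0, 0, 0, 0, 0])

```text
time_s: 38.83
eef_pos: [0.4925, -0.0262, 0.0109]
orientation: [-90.0, -0.0, 5.7]
ft_force: [-0.9, -0.7, 0.2]
width: -0.001
```

Call:
servo_tool([
  [0, 0, -3],
  [0, 0, -6],
  [0, 0, -9],
  [0, 0, -12],
], twist=[0, 0, 0, 0])

```text
time_s: 39.33
eef_pos: [0.4934, -0.0377, 0.0108]
orientation: [-90.0, 0.0, 5.7]
ft_force: [1.3, 2.0, 0.3]
width: 0.002
```

Call:
servo_tool([
  [0, 0, -3],
  [0, 0, -6],
  [0, 0, -9],
  [0, 0, -12],
  [0, 0, -15],
  [0, 0, -18],
  [0, 0, -21],
  [0, 0, -24],
  [0, 0, -27],
  [0, 0, -27],
], twist=[0, 0, 0, 0, 0, 0, 0, 0, 0, 0])

```text
time_s: 40.58
eef_pos: [0.4962, -0.0651, 0.0108]
orientation: [-90.0, -0.0, 5.7]
ft_force: [0.5, 0.7, 0.5]
width: 0.001
```

```bash
python3 tq.py; python3 - <<'E'
from rig import manip
from h import *
c=manip.camera("scene"); crop(c,225,130,325,220,7,"s34.png");pickle.dump(c,open("scene34.pkl","wb"))
E
```

```text
F [0.5 0.7 0.5] T [ 0.085 -0.019 -0.019] [ 0.4962 -0.0651  0.0108] [-90.   -0.    5.7] 40.575
-0.15 rx,ry mm -117.7 -24.8
-0.2 rx,ry mm -169.6 -89.6
```

View pics/s34.png

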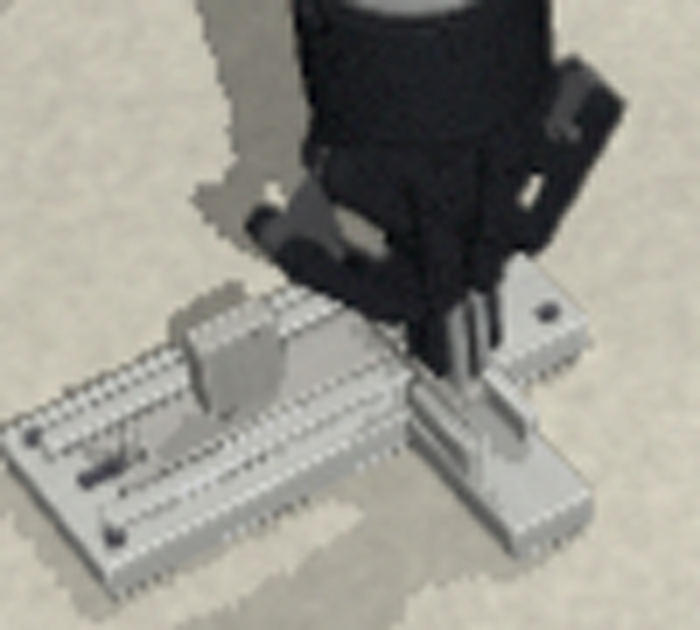

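Call:
servo_tool([
  [0, 0, -1.5],
  [0, 0, -3],
  [0, 0, -4.5],
  [0, 0, -6],
  [0, 0, -6],
], twist=[0, 0, 0, 0, 0])

```text
time_s: 41.25
eef_pos: [0.4968, -0.0708, 0.0108]
orientation: [-90.0, 0.0, 5.7]
ft_force: [0.4, 1.1, 0.2]
width: 0.0
```

Call:
servo_tool([
  [0, 0, -1],
  [0, 0, -2],
  [0, 0, -2],
], twist=[0, 0, 0])

```text
time_s: 41.62
eef_pos: [0.497, -0.0727, 0.0108]
orientation: [-90.0, -0.0, 5.7]
ft_force: [0.4, 1.6, 1.6]
width: -0.002
```

Call:
servo_tool([
  [0, 0, -1],
  [0, 0, -2],
  [0, 0, -2],
], twist=[0, 0, 0])

```text
time_s: 42.0
eef_pos: [0.4972, -0.0747, 0.0108]
orientation: [-90.0, -0.0, 5.7]
ft_force: [1.0, 1.7, 0.3]
width: -0.003
```

Call:
servo_tool([
  [0, 0, -1],
  [0, 0, -2],
  [0, 0, -2],
], twist=[0, 0, 0])

```text
time_s: 42.38
eef_pos: [0.4972, -0.075, 0.0109]
orientation: [-89.9, 0.0, 5.7]
ft_force: [0.2, 8.1, 2.5]
width: -0.004
```

The bolt hit a stop: force rose to 8 N at about the travel I expected. I'll back off and check.

Call:
servo_tool([
  [0, 0, 5],
  [0, 0, 15],
  [0, -20, 20],
  [0, -60, 60],
  [0, -90, 120],
  [0, -90, 150],
  [0, -90, 150],
], twist=[0, 0, 0, 0, 0, 0, 0])

```text
time_s: 43.25
eef_pos: [0.482, 0.0747, 0.1014]
orientation: [-90.0, -0.1, 6.0]
ft_force: [0.2, 0.2, 0.2]
width: -0.003
```

```bash
python3 tq.py; python3 - <<'E'
from fit import *
from rig import manip
c=manip.camera("scene"); crop(c,215,140,325,220,7,"s35.png");pickle.dump(c,open("scene35.pkl","wb")); s=c; crop(c,225,175,260,205,20,"pin3.png")
c=manip.camera("top"); pickle.dump(c,open("top35.pkl","wb")); crop(c,390,185,490,300,5,"t35.png"); crop(c,420,195,450,225,20,"pin3t.png")
E
```

```text
F [0.2 0.2 0.2] T [-0.03  -0.051  0.085] [0.482  0.0747 0.1014] [-90.   -0.1   6. ] 43.25
-0.15 rx,ry mm 63.3 -245.7
-0.2 rx,ry mm 10.7 -284.6
```

View pics/s35.png

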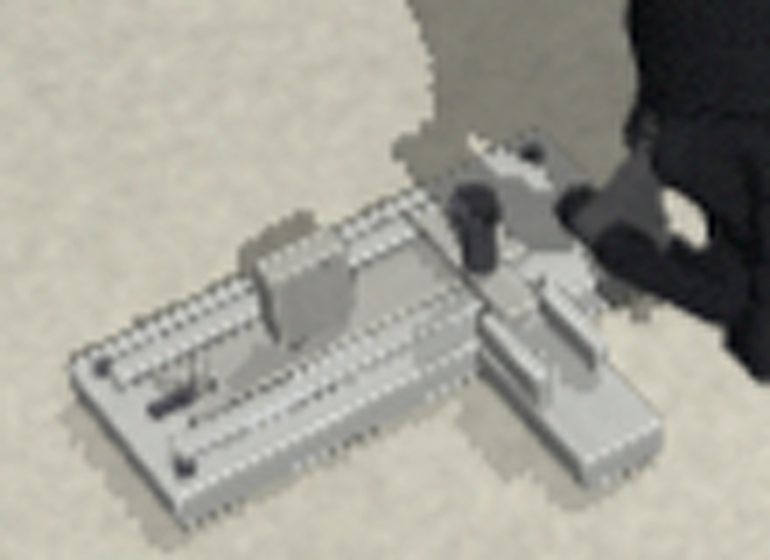

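View pics/t35.png

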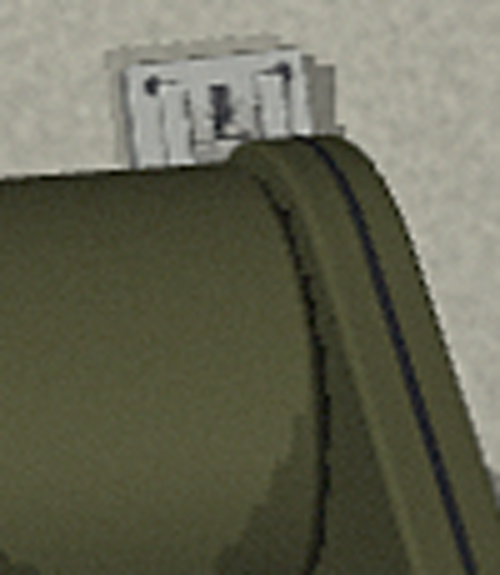

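View pics/pin3t.png

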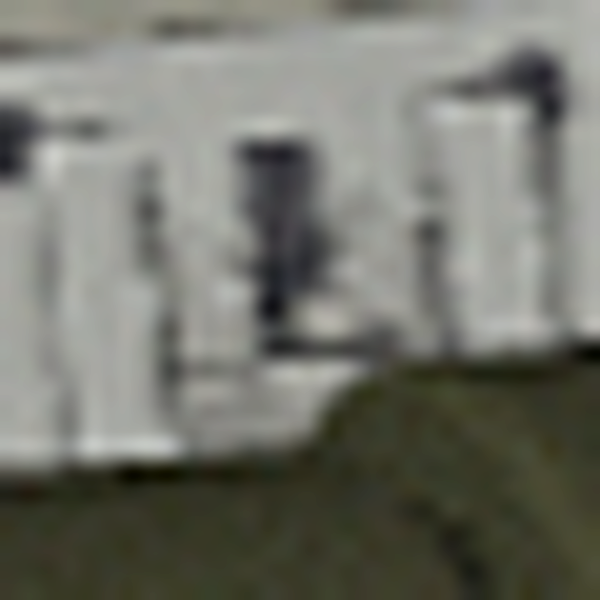

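```bash
python3 - <<'E'
from fit import *
s=pickle.load(open("scene35.pkl","rb")); hS=(.5354,-.1062,np.radians(6.06))
def toH(P,h):
    d=P[:,:2]-h[:2]; c,q=np.cos(h[2]),np.sin(h[2]); return (np.c_[c*d[:,0]+q*d[:,1],-q*d[:,0]+c*d[:,1]]*1e3).round(1).tolist()
print(toH(unproj(s,cp([(476,200)],7,215,140),.057),hS), "was 53.4 at start (same method)")
for b in(.030,.037,.042): print(b,((proj(s,fr(hS[:2],hS[2],[(-.036,.060-b,.059)]))+.5-[215,140])*7).round(0))
E
```

```text
[[-37.2, 15.4]] was 53.4 at start (same method)
0.03 [[497. 223.]]
0.037 [[485. 211.]]
0.042 [[477. 202.]]
```

```bash
python3 -c "
from rig import manip
s=manip.read_state();print(s['ft_force'].round(1),s['time_s']);print(manip.hand_in())"
```

```text
[-0.3 -0.  -1.1] 43.35
the job is handed in; nothing more can be done
None
```

I laid the notched steel blade flat in the holder bed with its notch home on the pin, slid the bolt across over it, and handed in at 43.35 s. No verdict was reported.

**What went wrong on the way**
- **First grasp:** it was too high and slipped, because the real fingertips sit well above the reported TCP. The blade toppled onto its edge. I lifted it by the shank end and loosened the grip until the plate swung back upright, then regrasped it lower.
- **Lowering into the bed:** it first landed on the +y rail, twice, with up to about 23 N on the wrist reading (near 25 N on the rail). I shifted it about 3 mm toward −y and it went down to the floor.

**Pushing home:** I slid the blade along the bed to a hard stop. The horizontal push was about 8 N, then about 12 N, held for about 0.9 s in all. Part of that was floor friction, so the force on the pin itself was not measured directly.

**Last checks**
- **Notch:** the last top view shows its bottom against the pin. Blade-position estimates put the pin at 61.4–64 mm and direct views of it at 63–64.5 mm. The 61.4 mm figure, from the blade's tail in one top view, disagrees by about 1.6 mm. Given the hard stop and the last view, I took that as measuring error.
- **Bolt:** it stopped at about 8 N, and its knob showed where 42 mm of travel should put it.
- **Robot:** it ended clear, with near-zero force. I never moved near the plain blade or the other items on purpose, but I did not re-measure where they stand.

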